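# Change the locket barrels over in the clamping fixture

### The job

Swing the clamp back and move the finished white barrels from the fixture into the wooden tray. Then load every plain brass barrel from the carousel upright into a nest of its own - turn the carousel by its knob to bring each one round to the window in the wire guard - and, with the clamp kept open until all that is done, swing it down over centre again so it holds the brass barrels. Leave the blue barrels standing in the carousel and do not knock over the flux jar.

Things in the scene. Friction and masses are not known exactly. Their poses are not given: they have to be found in the camera images.
- magazine: Fixed revolving magazine: round dark wood foot 236 mm across. Origin: centre of its underside, on the axis the carousel turns about. A fixed brass wire guard covers it (wires 5 mm thick, centres 86 mm above the bench, 42 to 114 mm from the axis) except for an open window reaching 50 degrees to either side of the magazine's own -x direction, which looks roughly to the robot.
- window (a point): The pick place: 80 mm from the magazine's axis along its own -x, the middle of the open window, 30 mm above the bench; a red tab on the foot lies just outside it. Fixed. Barrels can be lifted out only through the window, so their pocket must be turned to within about 15 degrees of it.
- carousel (a joint): Angle of the grey carousel disc, rad, turned since the start, anticlockwise from above, endless. Stays where left (friction 0.05 N m). Disc 212 mm across, top 28 mm above the bench, six pockets 60 degrees apart, centres 80 mm from the axis, the first along the disc's own x: flat floor at the disc's top, round rim 38 mm wide inside, 44 mm outside, 5 mm high.
- hub (a point): Middle of the wooden turning knob on the carousel's axis, 118 mm above the bench; turns with the disc and has its axes. The knob is 36 mm square, flats facing these x and y axes, and reaches from 89 to 135 mm above the bench; grip it on two opposite flats, fingertips above the wire guard (whose top is 89 mm up), and turn.
- fixture: Fixed clamping fixture: dark steel plate 170 mm (its x) by 230 mm (its y), 20 mm thick. Origin: on its underside, 5 mm to the plate centre's own -x side; own -x faces roughly to the robot. Three square nests in a row along its y; behind them (own +x) two green cheeks, 82 mm high over the bench, carry the hinge of the clamp.
- nest0 (a point): Centre of the floor of nest 0 (20 mm above the bench; own y of -70 mm, own x of -20 mm in the fixture's frame). Nest: 42 mm square inside, brass rim 3 mm thick and 5 mm high; the axes are the fixture's.
- nest1 (a point): Centre of the floor of nest 1 (20 mm above the bench; own y of 0 mm, own x of -20 mm in the fixture's frame). Nest: 42 mm square inside, brass rim 3 mm thick and 5 mm high; the axes are the fixture's.
- nest2 (a point): Centre of the floor of nest 2 (20 mm above the bench; own y of 70 mm, own x of -20 mm in the fixture's frame). Nest: 42 mm square inside, brass rim 3 mm thick and 5 mm high; the axes are the fixture's.
- clamp (a joint): Angle of the hold-down clamp, rad: 0 = level, its green cross bar lying on barrels in the nests (sinks to -0.04 if empty); grows as the handle swings up and back, away from the robot, to the stop at 1.9 (19 degrees beyond upright). Over-centre spring: pushes it shut below about 1.2 rad and open above; at most about 5 N at the handle.
- clamp_handle (a point): Middle of the clamp's red grip: a cylinder 26 mm thick, 36 mm long, lying along the fixture's y, at the end of the clamp arm 150 mm from the hinge; its end faces can be pinched from above. Steel arm 16 mm wide, 14 mm high; green cross bar 22 mm by 190 mm (along the fixture's y), 16 mm high, 75 mm from the hinge, above the nests when shut.
- clamp_hinge (a point): The clamp's hinge line (along the fixture's y), 66 mm above the bench, own x of 55 mm in the fixture's frame.
- blank1: Plain brass barrel (a locket blank), upright cylinder 32 mm in diameter, 38 mm tall, about 0.09 kg. Origin: centre of its underside. Starts in one of the carousel's pockets. May be absent.
- blank2: Plain brass barrel (a locket blank), upright cylinder 32 mm in diameter, 38 mm tall, about 0.09 kg. Origin: centre of its underside. Starts in one of the carousel's pockets. May be absent.
- blank3: Plain brass barrel (a locket blank), upright cylinder 32 mm in diameter, 38 mm tall, about 0.09 kg. Origin: centre of its underside. Starts in one of the carousel's pockets. May be absent.
- done1: Finished barrel, white enamel with red bands, upright cylinder 32 mm in diameter, 38 mm tall, about 0.09 kg. Origin: centre of its underside. Starts in a nest under the clamp. May be absent.
- done2: Finished barrel, white enamel with red bands, upright cylinder 32 mm in diameter, 38 mm tall, about 0.09 kg. Origin: centre of its underside. Starts in a nest under the clamp. May be absent.
- done3: Finished barrel, white enamel with red bands, upright cylinder 32 mm in diameter, 38 mm tall, about 0.09 kg. Origin: centre of its underside. Starts in a nest under the clamp. May be absent.
- odd1: Blue barrel with dark bands in a carousel pocket, same size; belongs to another order and stays in the carousel. Origin: centre of its underside.
- odd2: Blue barrel with dark bands in a carousel pocket, same size; belongs to another order and stays in the carousel. Origin: centre of its underside.
- tray: Loose open light-wood tray, 115 mm (its x) by 135 mm (its y), 20 mm high, walls and floor 5 mm, 0.5 kg, for finished barrels. Origin: centre of its underside.
- flux_jar: Amber jar with black cap, 44 mm across, 60 mm tall, standing behind. Not part of the job. Origin: centre of its underside.
Mind the look-alikes: they are no part of the job. Leave any black or purple look-alike of the tray alone.

How it is judged:
On the way, in this order (a step that is already met when the one before it is completed fails the run):
1. the clamp is swung back open (value of joint clamp above 1.5 rad), for 0.2 s.
2. with the clamp open, every brass barrel is seated upright in a nest and every finished barrel is in the tray (((horizontal distance between blank1 and nest0 below 0.009 m and z of blank1 in the frame of nest0 between -0.004 and 0.004 m and angle between blank1's own z axis and vertical below 0.12 rad) or (horizontal distance between blank1 and nest1 below 0.009 m and z of blank1 in the frame of nest1 between -0.004 and 0.004 m and angle between blank1's own z axis and vertical below 0.12 rad) or (horizontal distance between blank1 and nest2 below 0.009 m and z of blank1 in the frame of nest2 between -0.004 and 0.004 m and angle between blank1's own z axis and vertical below 0.12 rad)) and ((horizontal distance between blank2 and nest0 below 0.009 m and z of blank2 in the frame of nest0 between -0.004 and 0.004 m and angle between blank2's own z axis and vertical below 0.12 rad) or (horizontal distance between blank2 and nest1 below 0.009 m and z of blank2 in the frame of nest1 between -0.004 and 0.004 m and angle between blank2's own z axis and vertical below 0.12 rad) or (horizontal distance between blank2 and nest2 below 0.009 m and z of blank2 in the frame of nest2 between -0.004 and 0.004 m and angle between blank2's own z axis and vertical below 0.12 rad)) and ((horizontal distance between blank3 and nest0 below 0.009 m and z of blank3 in the frame of nest0 between -0.004 and 0.004 m and angle between blank3's own z axis and vertical below 0.12 rad) or (horizontal distance between blank3 and nest1 below 0.009 m and z of blank3 in the frame of nest1 between -0.004 and 0.004 m and angle between blank3's own z axis and vertical below 0.12 rad) or (horizontal distance between blank3 and nest2 below 0.009 m and z of blank3 in the frame of nest2 between -0.004 and 0.004 m and angle between blank3's own z axis and vertical below 0.12 rad)) and x of done1 in the frame of tray between -0.056 and 0.056 m and y of done1 in the frame of tray between -0.066 and 0.066 m and height (world z) of each of done1, done2, done3 below 0.03 m and linear speed of each of done1, done2, done3 below 0.03 m/s and x of done2 in the frame of tray between -0.056 and 0.056 m and y of done2 in the frame of tray between -0.066 and 0.066 m and x of done3 in the frame of tray between -0.056 and 0.056 m and y of done3 in the frame of tray between -0.066 and 0.066 m and value of joint clamp above 1.3 rad), for 0.2 s.
At the end, for the whole second after the job is handed in: Every brass barrel stands upright (within 7 degrees) within 9 mm of the middle of a nest and down on its floor, every white barrel rests in the tray, the blue ones stand in carousel pockets, and the clamp is shut on the brass barrels (within 0.04 rad of level) (((horizontal distance between blank1 and nest0 below 0.009 m and z of blank1 in the frame of nest0 between -0.004 and 0.004 m and angle between blank1's own z axis and vertical below 0.12 rad) or (horizontal distance between blank1 and nest1 below 0.009 m and z of blank1 in the frame of nest1 between -0.004 and 0.004 m and angle between blank1's own z axis and vertical below 0.12 rad) or (horizontal distance between blank1 and nest2 below 0.009 m and z of blank1 in the frame of nest2 between -0.004 and 0.004 m and angle between blank1's own z axis and vertical below 0.12 rad)) and ((horizontal distance between blank2 and nest0 below 0.009 m and z of blank2 in the frame of nest0 between -0.004 and 0.004 m and angle between blank2's own z axis and vertical below 0.12 rad) or (horizontal distance between blank2 and nest1 below 0.009 m and z of blank2 in the frame of nest1 between -0.004 and 0.004 m and angle between blank2's own z axis and vertical below 0.12 rad) or (horizontal distance between blank2 and nest2 below 0.009 m and z of blank2 in the frame of nest2 between -0.004 and 0.004 m and angle between blank2's own z axis and vertical below 0.12 rad)) and ((horizontal distance between blank3 and nest0 below 0.009 m and z of blank3 in the frame of nest0 between -0.004 and 0.004 m and angle between blank3's own z axis and vertical below 0.12 rad) or (horizontal distance between blank3 and nest1 below 0.009 m and z of blank3 in the frame of nest1 between -0.004 and 0.004 m and angle between blank3's own z axis and vertical below 0.12 rad) or (horizontal distance between blank3 and nest2 below 0.009 m and z of blank3 in the frame of nest2 between -0.004 and 0.004 m and angle between blank3's own z axis and vertical below 0.12 rad)) and x of done1 in the frame of tray between -0.056 and 0.056 m and y of done1 in the frame of tray between -0.066 and 0.066 m and height (world z) of each of done1, done2, done3 below 0.03 m and linear speed of each of done1, done2, done3 below 0.03 m/s and x of done2 in the frame of tray between -0.056 and 0.056 m and y of done2 in the frame of tray between -0.066 and 0.066 m and x of done3 in the frame of tray between -0.056 and 0.056 m and y of done3 in the frame of tray between -0.066 and 0.066 m and horizontal distance between odd1 and hub between 0.07 and 0.09 m and height (world z) of each of odd1, odd2 below 0.04 m and angle between each of odd1, odd2's own z axis and vertical below 0.15 rad and horizontal distance between odd2 and hub between 0.07 and 0.09 m and value of joint clamp between -0.03 and 0.04 rad and angle between flux_jar's own z axis and vertical below 0.3 rad); the robot touches nothing.
It fails at once if the flux jar is knocked over (angle between flux_jar's own z axis and vertical above 0.7 rad).
It fails at once if a blue barrel is taken out of the carousel (horizontal distance between any of odd1, odd2 and hub above 0.105 m).
Of blank1, blank2, blank3 only 2 to 3 are there at a start; the rules pass over those that are not, and their reading is None.
Of done1, done2, done3 only 1 to 2 are there at a start; the rules pass over those that are not, and their reading is None.
At some moment in a run one of tray may be knocked a few centimetres aside while the robot is not near it.
It also fails if it takes over 210 s, if anything falls off the work surface, if the arm or the gripper's body presses on something with over 40 N, if the wrist force passes 120 N, or if a joint passes its speed limit or range.

### The arm

A 7-joint arm with a two-finger parallel gripper is mounted at the origin on the work surface. World frame = base frame: x ahead of the robot, y to its left, z up, the work surface at z = 0. Lengths are in m, angles in rad, forces in N, time in s.
With the tool pointing down it reaches from about 0.4 to 0.85 m from the base axis. Payload 10.4 kg.
Tool frame: the origin (TCP) lies midway between the tips of the shut fingers; the grasp point (between the pads) lies 19 mm behind it; y points along the fingers, x is the direction in which the jaws open and shut, and the axes are right-handed (so a half turn about y gives the same grasp; the last joint's range is limited). The gripper opens to 87 mm and grips with 3 to 60 N. Pads are 19 mm wide; open, the fingers measure 117 mm over their backs; the gripper's body (75 mm by 190 mm) begins 51 mm behind the grasp point.
Start: joints at [-1.189, 0.332, -0.065, 1.46, 0.022, 1.35, -0.088], TCP at [0.246, 0.575, 0.223] pointing down, gripper open.
Joint ranges: [-2.6, 2.6], [-0.5, 2.12], [-1.47, 1.34], [0.16, 2.42], [-1.27, 4.41], [0.06, 2.06], [-2.6, 2.6]. Speed limits (rad/s): [2.22, 2.22, 2.79, 2.79, 3.14, 3.14, 3.14].

### API

Orientations are given as a unit quaternion [x, y, z, w].
In Python, from bench import r gives the robot as it stands. The module is installed in compiled form; this text tells all that it offers.
- The arm moves only by the tool arm_command, never from a script. Its argument "deltas" is one flat list of numbers, 6 for each row, row after row: the shift along the tool's x, y, z in m, then the turn, a rotation vector about the tool's x, y, z in degrees. In form: [tx, ty, tz, ax, ay, az, tx, ty, tz, ax, ay, az, ...]. A call has 1 to 8 rows; each row is the pose to reach, as a shift and turn from the pose commanded when the call began, along the tool's axes at that moment; what a row does not reach only later rows make up. A row lasts 1/8 s, in which the tool goes at most 62.5 mm and 10.7 degrees, less where a joint would pass 70% of its speed; a pose out of reach is approached as far as the arm can. A call with a gripper value outside its range is refused whole. "hand" is the opening, from 0 (shut) to 1 (fully open), set as the call begins (left out, the last holds). The fingers move at their own pace and stop on an object; "grip_force" is the grip in N (left out, the last holds). Time passes only in rows, so rows that repeat a pose let the fingers close. It gives the time, the measured TCP pose, the force and the opening at its end, in the units of the state.
- r.read_state(): the state, without advancing time (a new reading comes with each control period).
- r.camera(name): name is "side" or "top" or "wrist"; returns a dict with "image" (384x512x3 uint8, red, green, blue), "intrinsics" (3x3 intrinsics, pixels), "world_from_camera" (4x4, takes a point from camera to world coordinates); the wrist camera has in their place "hand_eye" (4x4, takes a point from camera to tool coordinates, whose origin is the TCP and whose axes are the tool frame's). Camera axes: x right, y down, z forward; pixel columns grow to the right and rows downward; lengths in m; the calibration is good to about 2 mm. A picture is of the moment at which its call begins: read the wrist's pose just before it. There is no depth.
- r.close_job(): hands the job in, once; it reports no verdict.
Trained networks look in a picture, given as the dict that the camera call returned (one of the last four; its "shot" number tells which), for a name from the list of things; names that differ only in an ending like _2 or _b are one class to them, and where a whole thing is asked for, a point or a joint stands for the part that bears it (a point fixed in the world has none). Each returns a list of dicts, best first, with "conf" (0 to 1); they miss things now and then, are a little off and sometimes report something else, mostly with a low value. They report only what shows in the picture. A call takes as long as a camera call. They do not tell look-alikes from the thing itself.
- r.boxes_of(picture, query): "centre" ([row, column] in pixels, amid what is visible of it).
- r.regions_of(picture, query): "region" (384x512 bool, what is visible of it) and "centre" ([row, column] in pixels, amid what is visible of it).
The state is a dict: "time": time; "joint_positions": joint angles; "joint_vel": joint speeds; "joint_torque": joint torques, N m; "ee_pos": TCP position; "eef_rot": TCP orientation; "ft_force": force on the tool from outside, world axes, zero at the start; "torque": the same for the moment, N m; "width": finger opening in m.
Only numpy, scipy, OpenCV 4.12 (cv2) and the standard library are available. Lean on these libraries where they do the work, as an engineer would, in place of code of your own. Each camera call takes 0.05 s, during which the arm holds its last target.

## Working session

There is one attempt and no reset: what is moved stays moved. The work goes in short steps, Python scripts to look and compute and a tool call to move; the robot and the scene stay as the last step left them, time stands still between calls to the robot, and variables do not carry over. Pictures are saved under pics/ and viewed, and the job is handed in when it is done.

Besides the shell and the picture viewer there is one more tool, called after ">>>" by a JSON object that holds its "method" and its "body". arm_command: Moves the arm, as the interface text tells. Its arguments: {"type":"object","properties":{"deltas":{"type":"array","items":{"type":"number"}},"hand":{"type":"number"},"grip_force":{"type":"number"}},"required":["deltas"]}

```bash
mkdir -p pics; ls; cat > h.py <<'E'
import numpy as np, cv2
from scipy.spatial.transform import Rotation as R
from bench import r
def save(pic,name,crop=None,scale=1):
    im=pic["image"][:,:,::-1]
    if crop: im=im[crop[0]:crop[1],crop[2]:crop[3]]
    if scale!=1: im=cv2.resize(im,None,fx=scale,fy=scale,interpolation=cv2.INTER_CUBIC)
    cv2.imwrite("pics/"+name,im)
def T_tool():
    s=r.read_state(); T=np.eye(4); T[:3,:3]=R.from_quat(s["eef_rot"]).as_matrix(); T[:3,3]=s["ee_pos"]; return T
def wfc(pic,T=None):
    return np.array(pic["world_from_camera"]) if "world_from_camera" in pic else T@np.array(pic["hand_eye"])
def toworld(pic,rc,z,T=None):
    W=wfc(pic,T); K=np.array(pic["intrinsics"])
    d=W[:3,:3]@np.linalg.solve(K,[rc[1],rc[0],1.]); o=W[:3,3]
    return o+d*(z-o[2])/d[2]
def topix(pic,p,T=None):
    W=wfc(pic,T); K=np.array(pic["intrinsics"])
    c=np.linalg.inv(W)@np.append(p,1); u=K@c[:3]; return np.array([u[1]/u[2],u[0]/u[2]])
E
python3 - <<'E'
from h import *
s=r.read_state(); print(s)
T=T_tool(); print(T.round(3))
for n in ["side","top","wrist"]:
    p=r.camera(n); save(p,n+"0.png"); print(n,p["intrinsics"], (p.get("world_from_camera") if n!="wrist" else p["hand_eye"]))
    for q in ["magazine","carousel","hub","fixture","clamp","clamp_handle","blank1","done1","odd1","tray","flux_jar"]:
        print(q,[(np.round(b["centre"]).astype(int).tolist(),round(b["conf"],2)) for b in r.boxes_of(p,q)])
E
```

```text
pics
{'time': 0.0, 'joint_positions': array([-1.18859486,  0.33287639, -0.06470449,  1.46091899,  0.02162666,
        1.34988728, -0.08844851]), 'joint_vel': array([-0.00014588,  0.00268988,  0.00062023,  0.0006954 , -0.00088302,
       -0.00115945, -0.00063012]), 'joint_torque': array([-1.73643716e-04, -6.23262691e+01,  2.43955327e-02, -3.89893842e+01,
       -6.13750750e-02,  3.98726016e-02,  1.40247043e-04]), 'ee_pos': array([0.24601123, 0.57414033, 0.22176179]), 'eef_rot': array([ 0.59058472,  0.38891331, -0.38970014, -0.58999146]), 'ft_force': array([0.87115097, 0.18556629, 0.1253433 ]), 'torque': array([ 0.0168907 , -0.02037339, -0.05011543]), 'width': 0.08675097712917035}
[[ 0.394 -0.    -0.919  0.246]
 [ 0.919 -0.001  0.394  0.574]
 [-0.001 -1.    -0.     0.222]
 [ 0.     0.     0.     1.   ]]
side [[467.38097854   0.         257.87597914]
 [  0.         467.38097854 201.49133889]
 [  0.           0.           1.        ]] [[ 0.96277639 -0.16696333  0.21256735  0.17440683]
 [-0.27025297 -0.58006693  0.76843067 -1.15558961]
 [-0.00499646 -0.79727386 -0.60359707  0.95380069]
 [
[... 1107 characters left out ...]
], 0.62), ([144, 320], 0.61), ([171, 142], 0.4)]
tray [([195, 226], 0.85), ([267, 308], 0.68), ([246, 374], 0.59), ([147, 320], 0.39)]
flux_jar [([110, 211], 0.64), ([144, 318], 0.21)]
wrist [[265.33133856   0.         254.84201613]
 [  0.         265.33133856 192.46483782]
 [  0.           0.           1.        ]] [[ 9.99999627e-01  8.04384433e-04 -3.13812978e-04 -2.31094240e-04]
 [ 5.01181376e-04 -2.44804334e-01  9.69572373e-01 -1.62499288e-01]
 [ 7.03086147e-04 -9.69572169e-01 -2.44804646e-01  6.64347212e-02]
 [ 0.00000000e+00  0.00000000e+00  0.00000000e+00  1.00000000e+00]]
magazine []
carousel []
hub []
fixture []
clamp []
clamp_handle []
blank1 []
done1 []
odd1 []
tray []
flux_jar []
```

```bash
python3 - <<'E'
import cv2
for n in ["side","top"]:
    im=cv2.imread(f"pics/{n}0.png"); cv2.imwrite(f"pics/{n}0b.png",cv2.resize(im,(780,585),interpolation=cv2.INTER_CUBIC))
E
```

```text
(no output)
```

View pics/side0b.png

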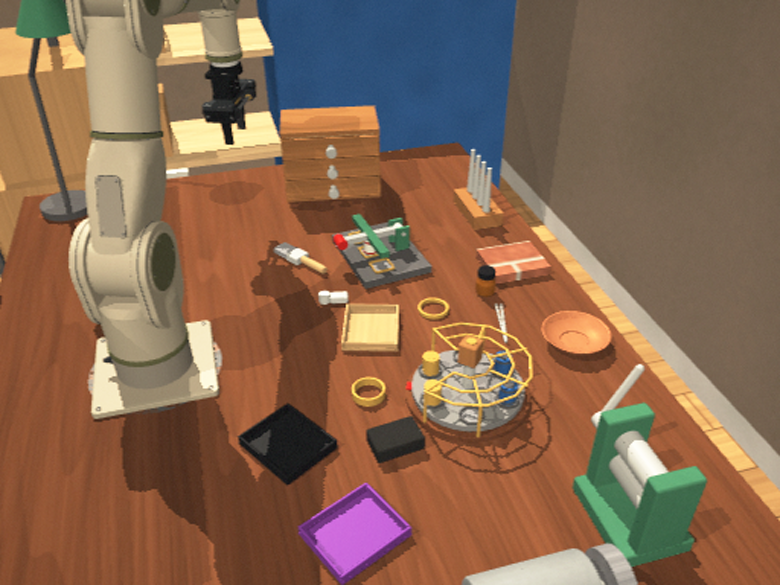

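View pics/top0b.png

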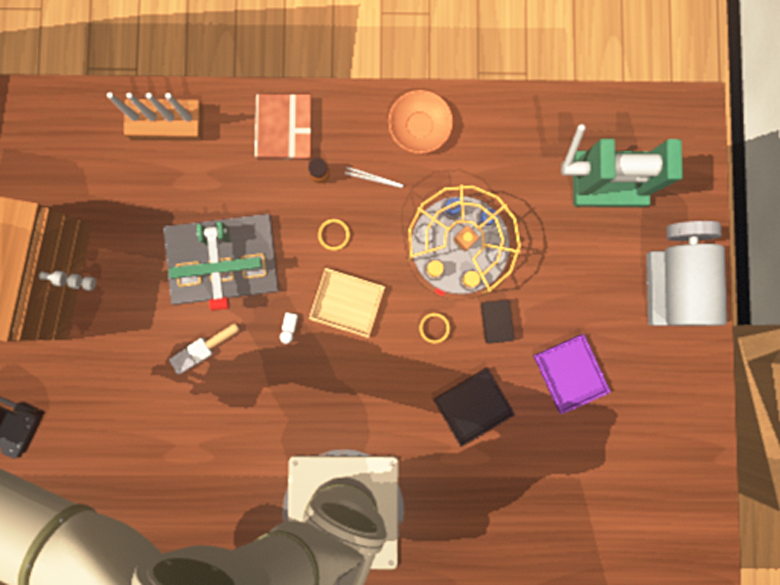

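View pics/wrist0.png

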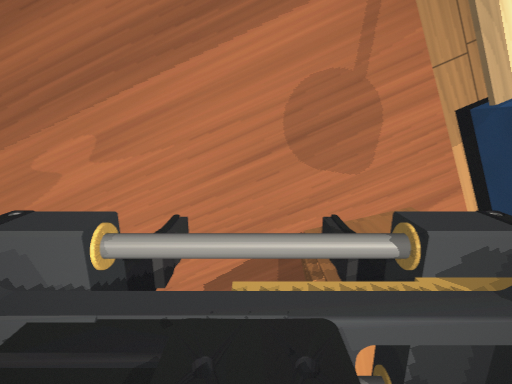

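```bash
python3 - <<'E'
import cv2
a=cv2.imread("pics/top0.png"); s=cv2.imread("pics/side0.png")
cv2.imwrite("pics/topfix.png",cv2.resize(a[125:245,95:265],None,fx=4.5,fy=4.5,interpolation=cv2.INTER_CUBIC))
cv2.imwrite("pics/topmag.png",cv2.resize(a[110:220,250:360],None,fx=5,fy=5,interpolation=cv2.INTER_CUBIC))
cv2.imwrite("pics/sidefix.png",cv2.resize(s[130:210,205:300],None,fx=6,fy=6,interpolation=cv2.INTER_CUBIC))
cv2.imwrite("pics/sidemag.png",cv2.resize(s[200:300,250:370],None,fx=5.5,fy=5.5,interpolation=cv2.INTER_CUBIC))
E
```

```text
(no output)
```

View pics/topfix.png

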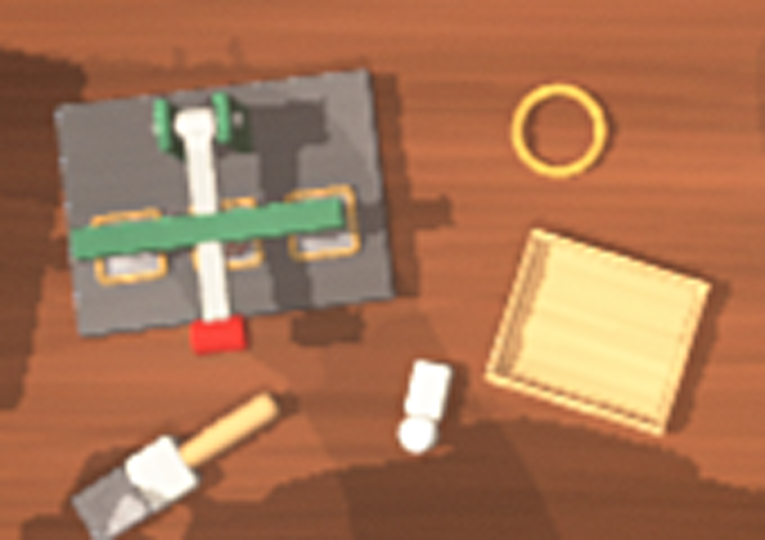

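View pics/topmag.png

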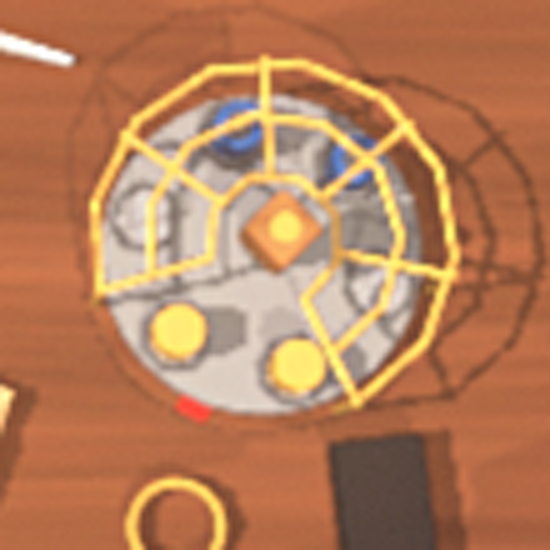

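View pics/sidefix.png

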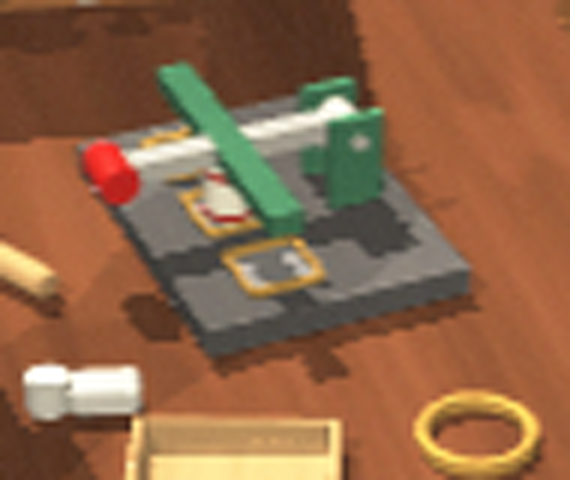

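View pics/sidemag.png

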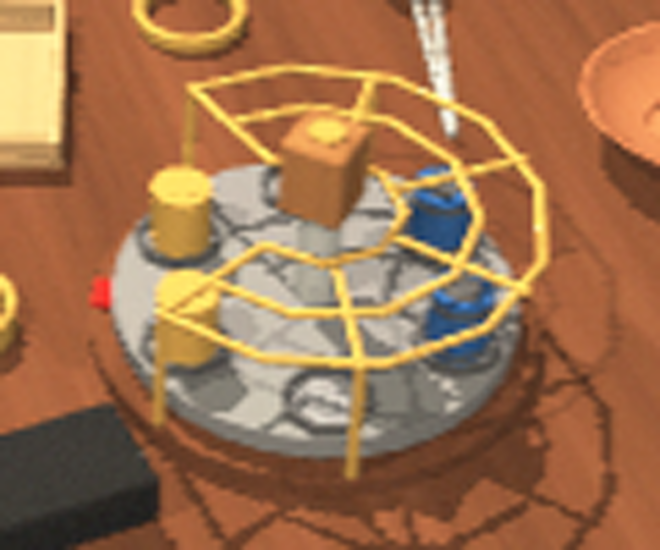

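```bash
python3 - <<'E'
from h import *
p=r.camera("top")
def tf(x,y): return (125+(y+.5)/4.5-.5, 95+(x+.5)/4.5-.5)
def tm(x,y): return (110+(y+.5)/5-.5, 250+(x+.5)/5-.5)
c=[toworld(p,tf(*q),0.02)[:2] for q in [(55,108),(368,70),(395,298),(80,335)]]
c=np.array(c); print("fix corners",c.round(4).tolist(), "mean",c.mean(0))
print("sides",[np.linalg.norm(c[i]-c[(i+1)%4]).round(4) for i in range(4)])
xd=((c[0]-c[3])+(c[1]-c[2])); xd/=np.linalg.norm(xd); yd=(c[0]-c[1])+(c[3]-c[2]); yd/=np.linalg.norm(yd)
print(np.degrees([np.arctan2(xd[1],xd[0]),np.arctan2(-yd[0],yd[1])]))
# tray top rim z=.02
t=np.array([toworld(p,tf(*q),0.02)[:2] for q in [(533,230),(712,285),(662,435),(487,380)]]); print("tray",t.round(3).tolist(),t.mean(0))
print("sides",[np.linalg.norm(t[i]-t[(i+1)%4]).round(4) for i in range(4)])
print("hub top",toworld(p,tm(280,230),0.135), "flux")
for q in [(178,332),(297,367)]: print("blank top",toworld(p,tm(*q),0.066))
for q in [(235,125),(355,160)]: print("odd top",toworld(p,tm(*q),0.066))
for q in [(145,215),(377,285)]: print("empty",toworld(p,tm(*q),0.033))
print("tab",toworld(p,tm(193,408),0.02))
print("gap guard ends",toworld(p,tm(100,293),0.086),toworld(p,tm(355,403),0.086))
print(toworld(p,(110,210),0.06))
s=r.camera("side")
def sf(x,y): return (130+(y+.5)/6-.5, 205+(x+.5)/6-.5)
c=np.array([toworld(s,sf(*q),0.02)[:2] for q in [(78,148),(470,268),(210,330)]]); print("side corners",c)
def sm(x,y): return (200+(y+.5)/5.5-.5, 250+(x+.5)/5.5-.5)
for q in [(181,182),(189,288)]: print("blank top side",toworld(s,sm(*q),0.066))
print("hub side",toworld(s,sm(327,130),0.135))
E
```

```text
fix corners [[0.6048, 0.3946], [0.635, 0.1664], [0.4673, 0.1434], [0.4386, 0.3711]] mean [0.53642407 0.2688671 ]
sides [np.float64(0.2302), np.float64(0.1693), np.float64(0.2295), np.float64(0.1678)]
[7.93445092 7.35412787]
tray [[0.518, 0.044], [0.479, -0.087], [0.369, -0.052], [0.408, 0.075]] [ 0.44342044 -0.00505641]
sides [np.float64(0.1369), np.float64(0.115), np.float64(0.1333), np.float64(0.1143)]
hub top [ 0.56907376 -0.24506676  0.135     ] flux
blank top [ 0.51401486 -0.18971142  0.066     ]
blank top [ 0.49228454 -0.26539132  0.066     ]
odd top [ 0.64750253 -0.22603479  0.066     ]
odd top [ 0.6255306 -0.3029064  0.066    ]
empty [ 0.5942904  -0.17088428  0.033     ]
empty [ 0.54941013 -0.32284012  0.033     ]
tab [ 0.46873338 -0.20372589  0.02      ]
gap guard ends [ 0.53605619 -0.1390351   0.086     ] [ 0.46825716 -0.29862292  0.086     ]
[0.72650172 0.05272723 0.06      ]
side corners [[0.43608637 0.36392177]
 [0.63323782 0.16413999]
 [0.46845574 0.14459576]]
blank top side [ 0.51510035 -0.18885993  0.066     ]
blank top side [ 0.49385525 -0.26680622  0.066     ]
hub side [ 0.57052396 -0.24658018  0.135     ]
```

```bash
cat >> h.py <<'E'
# scene
FY=np.radians(7.65); FX=np.array([np.cos(FY),np.sin(FY)]); FV=np.array([-np.sin(FY),np.cos(FY)])
FO=np.array([0.5364,0.2689])-0.005*FX
def fix(x,y): return FO+x*FX+y*FV
AX=np.array([0.5697,-0.2457]); WIN=np.radians(157.5)
def handle(a): 
    p=fix(0.055-0.15*np.cos(a),0); return np.array([p[0],p[1],0.066+0.15*np.sin(a)])
def go(pos,yaw_deg):
    """tool-frame delta for TCP target, tool pointing down, tool x at azimuth yaw"""
    T=T_tool(); a=np.radians(yaw_deg); x=np.array([np.cos(a),np.sin(a),0]); y=np.array([0,0,-1.]); z=np.cross(x,y)
    Rt=np.stack([x,y,z],1); d=T[:3,:3].T@(np.array(pos)-T[:3,3]); rv=np.degrees(R.from_matrix(T[:3,:3].T@Rt).as_rotvec())
    print("delta",d.round(4).tolist(),"rot",rv.round(1).tolist(),"rows>=",max(np.linalg.norm(d)/.0625,np.linalg.norm(rv)/10.7).round(1))
def st():
    s=r.read_state(); T=T_tool(); print("t",round(s["time"],2),"pos",s["ee_pos"].round(4),"yaw",np.degrees(np.arctan2(T[1,0],T[0,0])).round(2),"down",T[:3,1].round(3),"F",s["ft_force"].round(1),"w",round(s["width"],4))
E
python3 - <<'E'
from h import *
st(); h=handle(0); print(h); go([h[0],h[1],0.2],97.65)
print([fix(-.02,y).round(4) for y in (-.07,0,.07)], AX+0.08*np.array([np.cos(WIN),np.sin(WIN)]))
E
```

```text
t 1.9 pos [0.2462 0.5745 0.2226] yaw 66.81 down [ 0.  0. -1.] F [0.6 0.6 0.1] w 0.0866
[0.43729003 0.25558787 0.066     ]
delta [-0.2179, 0.0226, -0.3013] rot [0.0, -30.8, 0.0] rows>= 6.0
[array([0.5209, 0.1962]), array([0.5116, 0.2656]), array([0.5023, 0.3349])] [ 0.49578964 -0.21508533]
```

>>> {"method": "arm_command", "body": {"deltas": [-0.218, 0.022, -0.301, 0, -30.8, 0, -0.218, 0.022, -0.301, 0, -30.8, 0, -0.218, 0.022, -0.301, 0, -30.8, 0, -0.218, 0.022, -0.301, 0, -30.8, 0, -0.218, 0.022, -0.301, 0, -30.8, 0, -0.218, 0.022, -0.301, 0, -30.8, 0, -0.218, 0.022, -0.301, 0, -30.8, 0, -0.218, 0.022, -0.301, 0, -30.8, 0], "hand": 0.7}}

```text
time: 2.9
ee_pos: [0.4367, 0.2561, 0.2007]
eef_rot: [0.466, 0.532, -0.532, -0.466]
ft_force: [-0.2, 1.1, -0.2]
width: 0.0609
```

```bash
python3 - <<'E'
from h import *
st(); T=T_tool(); p=r.camera("wrist"); save(p,"w1.png",scale=1.5)
print(topix(p,handle(0),T), [topix(p,np.append(fix(-.02,y),.025),T) for y in (-.07,0,.07)])
h=handle(0); go([h[0],h[1],0.05],97.65)
E
```

```text
t 2.9 pos [0.4367 0.2561 0.2007] yaw 97.6 down [ 0.     0.001 -1.   ] F [-0.2  1.1 -0.2] w 0.0609
[185.76561461 254.58671737] [array([232.70863096, 203.43276171]), array([232.70882428, 254.64224556]), array([232.70901762, 305.85764745])]
delta [-0.0013, 0.1506, -0.0008] rot [-0.0, 0.0, 0.0] rows>= 2.4
```

View pics/w1.png

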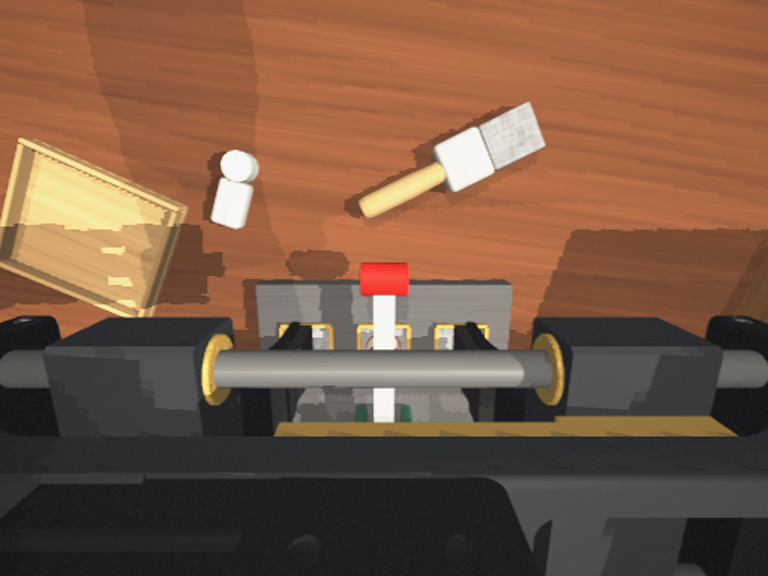

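The red grip shows at row 185, col 256, 1–2 px from where my estimate predicted it. Next I descend and pinch.

>>> {"method": "arm_command", "body": {"deltas": [-0.001, 0.06, 0, 0, 0, 0, -0.001, 0.12, 0, 0, 0, 0, -0.001, 0.15, 0, 0, 0, 0, -0.001, 0.15, 0, 0, 0, 0]}}

```text
time: 3.45
ee_pos: [0.435, 0.255, 0.0487]
eef_rot: [-0.465, -0.531, 0.534, 0.466]
ft_force: [0.1, 0.6, 0.1]
width: 0.0609
```

>>> {"method": "arm_command", "body": {"deltas": [0, 0, 0, 0, 0, 0, 0, 0, 0, 0, 0, 0, 0, 0, 0, 0, 0, 0, 0, 0, 0, 0, 0, 0, 0, 0, 0, 0, 0, 0], "hand": 0.3, "grip_force": 30}}

```text
time: 4.08
ee_pos: [0.4375, 0.257, 0.0517]
eef_rot: [0.465, 0.534, -0.531, -0.466]
ft_force: [-1.4, 7.5, 0.2]
width: 0.0359
```

```bash
python3 - <<'E'
from h import *
st()
h0=handle(0)
for a in np.arange(0,1.81,.2):
    d=handle(a)-h0; print(round(a,1), "tool y",(-d[2]).round(3),"tool z",(-(d[:2]@FX)).round(3))
E
```

```text
t 4.08 pos [0.4375 0.257  0.0517] yaw 97.67 down [ 0.002  0.004 -1.   ] F [-1.4  7.5  0.2] w 0.0359
0.0 tool y -0.0 tool z -0.0
0.2 tool y -0.03 tool z -0.003
0.4 tool y -0.058 tool z -0.012
0.6 tool y -0.085 tool z -0.026
0.8 tool y -0.108 tool z -0.045
1.0 tool y -0.126 tool z -0.069
1.2 tool y -0.14 tool z -0.096
1.4 tool y -0.148 tool z -0.125
1.6 tool y -0.15 tool z -0.154
1.8 tool y -0.146 tool z -0.184
```

>>> {"method": "arm_command", "body": {"deltas": [0, -0.015, -0.001, 0, 0, 0, 0, -0.03, -0.003, 0, 0, 0, 0, -0.044, -0.007, 0, 0, 0, 0, -0.058, -0.012, 0, 0, 0, 0, -0.072, -0.018, 0, 0, 0, 0, -0.085, -0.026, 0, 0, 0, 0, -0.097, -0.035, 0, 0, 0, 0, -0.108, -0.045, 0, 0, 0]}}

```text
time: 5.08
ee_pos: [0.4806, 0.2626, 0.1588]
eef_rot: [0.464, 0.533, -0.532, -0.466]
ft_force: [-0.3, 8.1, -6.7]
width: 0.0355
```

```bash
python3 - <<'E'
from h import *
st(); h=handle(.8); print("clamp handle .8",h,"expected tcp z",h[2]-.0145)
h0=handle(.8)
for a in np.arange(.9,1.81,.1):
    d=handle(a)-h0; print(round(a,1), "tool y",(-d[2]).round(3),"tool z",(-(d[:2]@FX)).round(3))
E
```

```text
t 5.08 pos [0.4806 0.2626 0.1588] yaw 97.71 down [-0.002  0.002 -1.   ] F [-0.3  8.1 -6.7] w 0.0355
clamp handle .8 [0.48237911 0.26164409 0.17360341] expected tcp z 0.15910341363492841
0.9 tool y -0.01 tool z -0.011
1.0 tool y -0.019 tool z -0.023
1.1 tool y -0.026 tool z -0.036
1.2 tool y -0.032 tool z -0.05
1.3 tool y -0.037 tool z -0.064
1.4 tool y -0.04 tool z -0.079
1.5 tool y -0.042 tool z -0.094
1.6 tool y -0.042 tool z -0.109
1.7 tool y -0.041 tool z -0.124
1.8 tool y -0.038 tool z -0.139
```

>>> {"method": "arm_command", "body": {"deltas": [0, -0.01, -0.011, 0, 0, 0, 0, -0.019, -0.023, 0, 0, 0, 0, -0.026, -0.036, 0, 0, 0, 0, -0.032, -0.05, 0, 0, 0, 0, -0.037, -0.064, 0, 0, 0, 0, -0.04, -0.079, 0, 0, 0, 0, -0.042, -0.094, 0, 0, 0, 0, -0.042, -0.109, 0, 0, 0]}}

```text
time: 6.08
ee_pos: [0.5897, 0.277, 0.202]
eef_rot: [0.465, 0.533, -0.532, -0.466]
ft_force: [-2.2, 4.5, 3.5]
width: 0.0357
```

>>> {"method": "arm_command", "body": {"deltas": [0, 0.001, -0.015, 0, 0, 0, 0, 0.004, -0.03, 0, 0, 0, 0, 0.006, -0.038, 0, 0, 0, 0, 0.006, -0.038, 0, 0, 0]}}

```text
time: 6.58
ee_pos: [0.6282, 0.2821, 0.1959]
eef_rot: [0.465, 0.534, -0.531, -0.466]
ft_force: [1.8, 5.5, 3.5]
width: 0.0356
```

>>> {"method": "arm_command", "body": {"deltas": [0, 0, 0, 0, 0, 0, 0, 0, 0, 0, 0, 0, 0, 0, 0, 0, 0, 0, 0, -0.05, 0.02, 0, 0, 0, 0, -0.1, 0.08, 0, 0, 0, 0, -0.1, 0.12, 0, 0, 0, 0, -0.1, 0.12, 0, 0, 0], "hand": 0.7}}

```text
time: 7.45
ee_pos: [0.5062, 0.2644, 0.2965]
eef_rot: [0.465, 0.533, -0.532, -0.465]
ft_force: [1.5, -0.2, 0.7]
width: 0.0609
```

```bash
python3 - <<'E'
from h import *
st(); T=T_tool(); p=r.camera("wrist"); save(p,"w2.png",scale=1.5); s=r.camera("side"); save(s,"s2.png",(100,300,180,380),3.5)
for y in (-.07,0,.07): print(topix(p,np.append(fix(-.02,y),.02),T))
E
```

```text
t 7.45 pos [0.5062 0.2644 0.2965] yaw 97.72 down [ 0.001  0.002 -1.   ] F [ 1.5 -0.2  0.7] w 0.0609
[169.7249428  213.13296836]
[169.79860573 255.04899609]
[169.87223189 296.9440962 ]
```

View pics/w2.png

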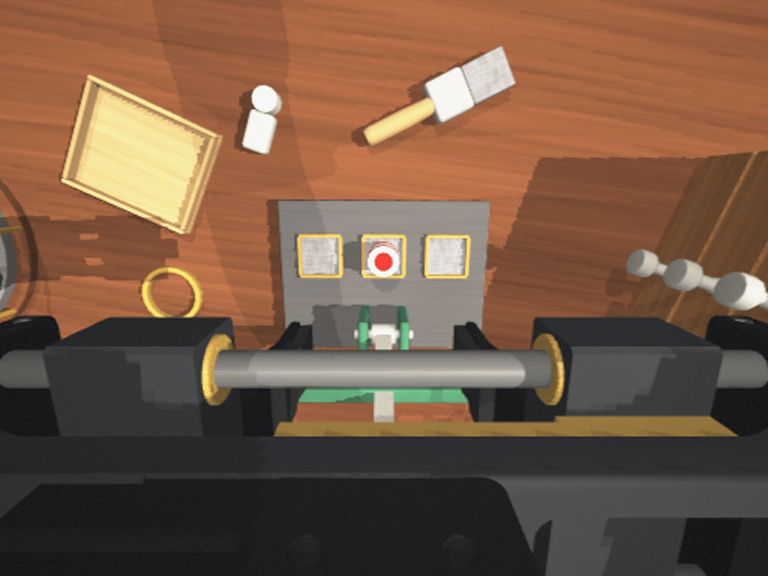

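View pics/s2.png

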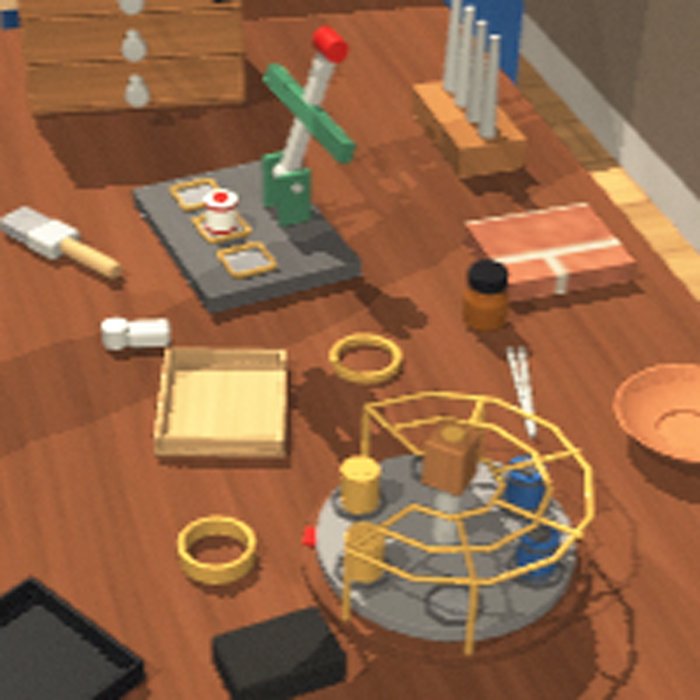

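The clamp is open and stays back. A single white barrel stands in nest 1 (wrist picture, row 174, col 256), and nests 0 and 2 are empty. The light wood tray is at upper left in the wrist picture.

```bash
python3 - <<'E'
from h import *
T=T_tool(); p=r.camera("wrist")
print(toworld(p,(174,255.8),.058,T), fix(-.02,0))
for c in (213.2,255.8,298): print("nest",toworld(p,(170.5,c),.022,T))
q=np.array([[93,77],[220,136],[184,233],[64,181]])/1.5
t=np.array([toworld(p,(b-.17,a-.17),.02,T)[:2] for a,b in q]); print(t.round(4),t.mean(0))
w=toworld(p,(174,255.8),.058,T)
go([w[0],w[1],.033],97.65)
E
```

```text
[0.51361556 0.26577906 0.058     ] [0.51162251 0.26557197]
nest [0.52360947 0.19596881 0.022     ]
nest [0.51420063 0.26596721 0.022     ]
nest [0.50488164 0.33529718 0.022     ]
[[ 0.3742 -0.0464]
 [ 0.4129  0.0813]
 [ 0.5185  0.0456]
 [ 0.4801 -0.0813]] [ 4.46414466e-01 -1.64574724e-04]
delta [0.0014, 0.2613, -0.0048] rot [0.0, -0.1, -0.0] rows>= 4.2
```

>>> {"method": "arm_command", "body": {"deltas": [0.001, 0.06, -0.004, 0, 0, 0, 0.001, 0.12, -0.004, 0, 0, 0, 0.001, 0.18, -0.004, 0, 0, 0, 0.001, 0.23, -0.004, 0, 0, 0, 0.001, 0.255, -0.004, 0, 0, 0, 0.001, 0.264, -0.004, 0, 0, 0, 0.001, 0.264, -0.004, 0, 0, 0]}}

```text
time: 8.48
ee_pos: [0.5128, 0.2654, 0.0302]
eef_rot: [-0.466, -0.532, 0.532, 0.466]
ft_force: [0.9, 0.3, 1.1]
width: 0.0606
```

>>> {"method": "arm_command", "body": {"deltas": [0, 0, 0, 0, 0, 0, 0, 0, 0, 0, 0, 0, 0, 0, 0, 0, 0, 0, 0, 0, 0, 0, 0, 0, 0, 0, 0, 0, 0, 0], "hand": 0.25, "grip_force": 20}}

```text
time: 9.1
ee_pos: [0.5125, 0.2658, 0.031]
eef_rot: [0.466, 0.532, -0.532, -0.466]
ft_force: [-0.7, -0.7, 4.2]
width: 0.0313
```

>>> {"method": "arm_command", "body": {"deltas": [0, -0.03, 0, 0, 0, 0, 0, -0.09, 0, 0, 0, 0, 0, -0.12, 0, 0, 0, 0, 0, -0.12, 0, 0, 0, 0]}}

```text
time: 9.6
ee_pos: [0.5135, 0.2663, 0.1531]
eef_rot: [0.466, 0.534, -0.53, -0.465]
ft_force: [-0.9, 0.2, -1.3]
width: 0.0308
```

```bash
python3 - <<'E'
from h import *
st(); T=T_tool(); p=r.camera("wrist"); save(p,"w3.png",scale=1.5); s=r.camera("top")
save(s,"t3.png",(120,250,100,280),4)
print(r.boxes_of(s,"tray")[:3], toworld(s,r.boxes_of(s,"tray")[0]["centre"],0.01))
go([.445,-.002,.15],62)
E
```

```text
t 9.6 pos [0.5135 0.2663 0.1531] yaw 97.6 down [ 0.004  0.003 -1.   ] F [-0.9  0.2 -1.3] w 0.0308
[{'centre': [197.0, 228.5], 'conf': 0.75}, {'centre': [266.1, 310.6], 'conf': 0.75}, {'centre': [245.4, 374.9], 'conf': 0.59}] [ 0.44869082 -0.00735045  0.01      ]
delta [-0.2561, -0.0006, 0.1013] rot [-0.1, 35.6, -0.1] rows>= 4.4
```

View pics/w3.png

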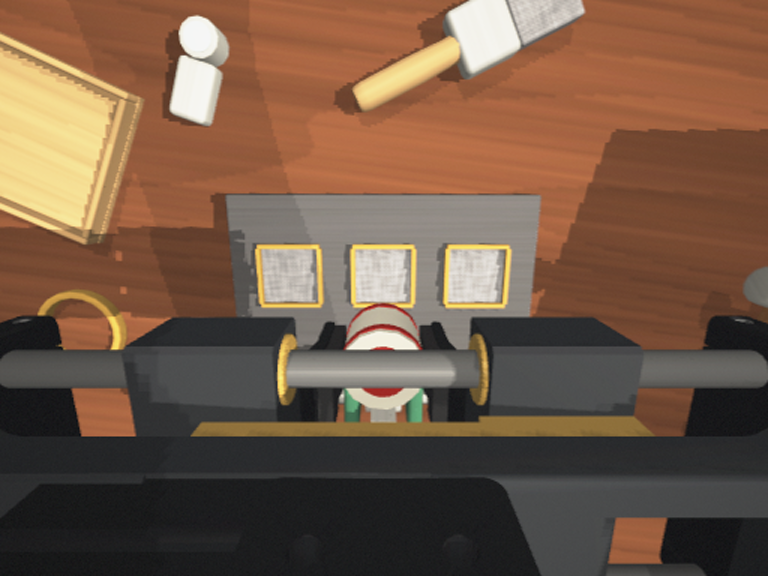

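View pics/t3.png

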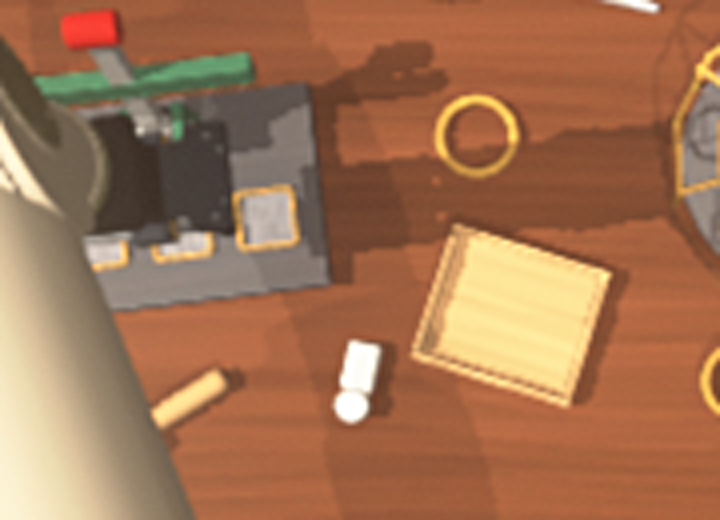

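```bash
python3 - <<'E'
from h import *
go([.445,-.002,.12],73)
E
```

```text
delta [-0.256, 0.0294, 0.1012] rot [-0.1, 24.6, -0.1] rows>= 4.4
```

>>> {"method": "arm_command", "body": {"deltas": [-0.256, 0.03, 0.101, 0, 24.6, 0, -0.256, 0.03, 0.101, 0, 24.6, 0, -0.256, 0.03, 0.101, 0, 24.6, 0, -0.256, 0.03, 0.101, 0, 24.6, 0, -0.256, 0.03, 0.101, 0, 24.6, 0, -0.256, 0.03, 0.101, 0, 24.6, 0]}}

```text
time: 10.55
ee_pos: [0.4448, -0.0035, 0.1195]
eef_rot: [-0.569, -0.419, 0.42, 0.569]
ft_force: [0.6, 1.0, -1.3]
width: 0.0317
```

```bash
python3 - <<'E'
from h import *
st(); T=T_tool(); p=r.camera("wrist"); save(p,"w4.png",scale=1.5)
s=r.camera("side"); save(s,"s4.png",(140,300,160,330),4)
go([.445,-.002,.018],73)
E
```

```text
t 10.55 pos [ 0.4448 -0.0035  0.1195] yaw 72.79 down [-0.002 -0.    -1.   ] F [ 0.6  1.  -1.3] w 0.0317
delta [-0.0012, 0.102, 0.0004] rot [-0.1, 0.0, -0.0] rows>= 1.6
```

View pics/w4.png

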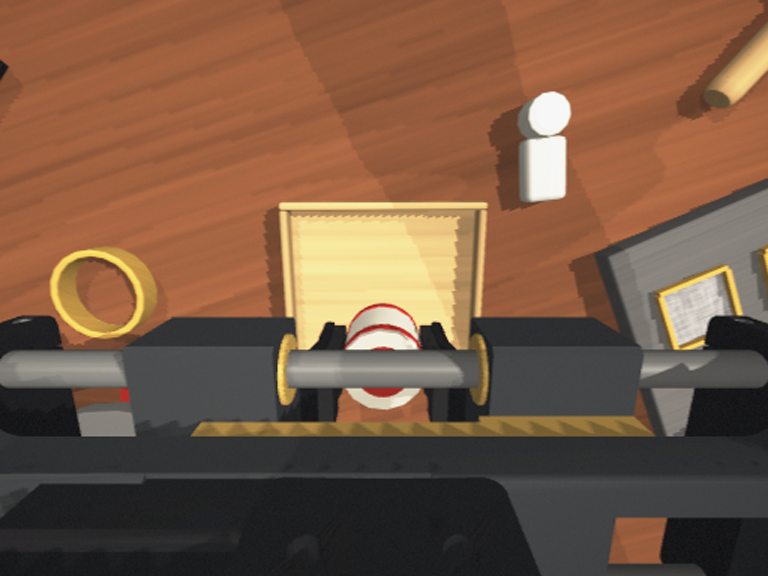

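View pics/s4.png

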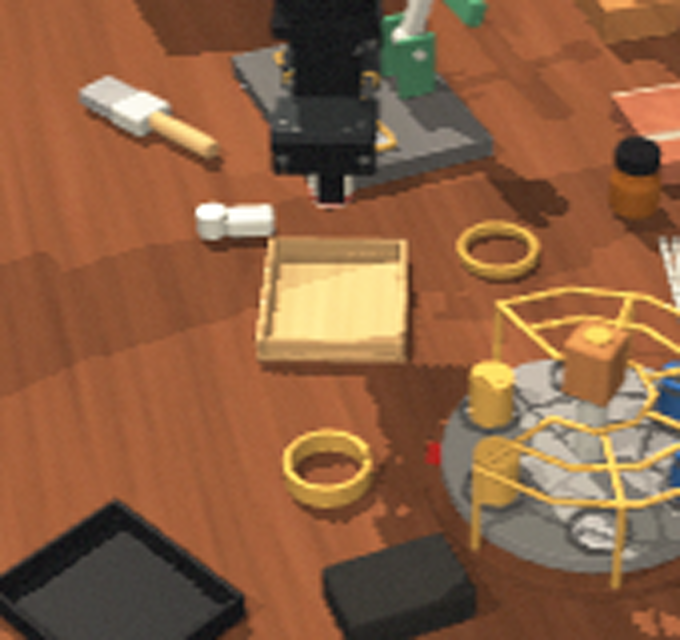

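The white barrel is held, and the tray sits squarely below it: its near edge is at row 137 and its columns run 187–325.

>>> {"method": "arm_command", "body": {"deltas": [-0.001, 0.05, 0, 0, 0, 0, -0.001, 0.09, 0, 0, 0, 0, -0.001, 0.103, 0, 0, 0, 0, -0.001, 0.103, 0, 0, 0, 0]}}

```text
time: 11.15
ee_pos: [0.4459, -0.0018, 0.0174]
eef_rot: [-0.568, -0.421, 0.421, 0.568]
ft_force: [0.5, -1.1, -0.3]
width: 0.0314
```

>>> {"method": "arm_command", "body": {"deltas": [0, 0, 0, 0, 0, 0, 0, 0, 0, 0, 0, 0, 0, 0, 0, 0, 0, 0, 0, -0.05, 0, 0, 0, 0, 0, -0.11, 0, 0, 0, 0, 0, -0.17, 0, 0, 0, 0, 0, -0.17, 0, 0, 0, 0], "hand": 0.6}}

```text
time: 12.02
ee_pos: [0.4483, -0.0022, 0.1923]
eef_rot: [0.569, 0.423, -0.418, -0.567]
ft_force: [0.4, 0.2, -1.2]
width: 0.0518
```

```bash
python3 - <<'E'
from h import *
st(); T=T_tool(); s=r.camera("side"); save(s,"s5.png",(200,310,170,340),4)
# knob: flats at disc pockets 14.5 deg; options
a=np.degrees([np.arctan2(-.189+.2457,.5145-.5697),np.arctan2(-.266+.2457,.493-.5697)]); print("blank angles",a%360)
for y in (44.5,134.5): go([AX[0],AX[1],.18],y)
E
```

```text
t 12.03 pos [ 0.4483 -0.0022  0.1923] yaw 73.0 down [ 0.008  0.002 -1.   ] F [ 0.4  0.2 -1.2] w 0.0518
blank angles [134.23200606 194.82442673]
delta [-0.197, 0.0098, -0.1885] rot [0.2, 28.5, 0.2] rows>= 4.4
delta [-0.197, 0.0098, -0.1885] rot [0.3, -61.5, 0.0] rows>= 5.7
```

View pics/s5.png

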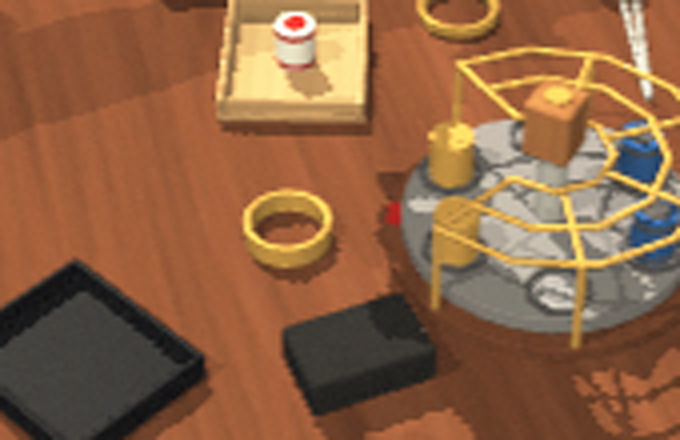

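>>> {"method": "arm_command", "body": {"deltas": [-0.197, 0, -0.188, 0, 28.5, 0, -0.197, 0, -0.188, 0, 28.5, 0, -0.197, 0, -0.188, 0, 28.5, 0, -0.197, 0, -0.188, 0, 28.5, 0, -0.197, 0, -0.188, 0, 28.5, 0, -0.197, 0, -0.188, 0, 28.5, 0], "hand": 0.7}}

```text
time: 12.82
ee_pos: [0.567, -0.2476, 0.1855]
eef_rot: [-0.655, -0.266, 0.268, 0.655]
ft_force: [-1.3, 0.5, -0.6]
width: 0.061
```

```bash
python3 - <<'E'
from h import *
st(); T=T_tool(); p=r.camera("wrist"); save(p,"w6.png",scale=1.5)
print(topix(p,[AX[0],AX[1],.135],T))
go([AX[0],AX[1],.1],44.5)
E
```

```text
t 12.82 pos [ 0.567  -0.2476  0.1855] yaw 44.33 down [-0.003 -0.001 -1.   ] F [-1.3  0.5 -0.6] w 0.061
[207.5910486  259.21924028]
delta [0.0022, 0.0859, -0.0017] rot [-0.1, -0.1, -0.1] rows>= 1.4
```

View pics/w6.png

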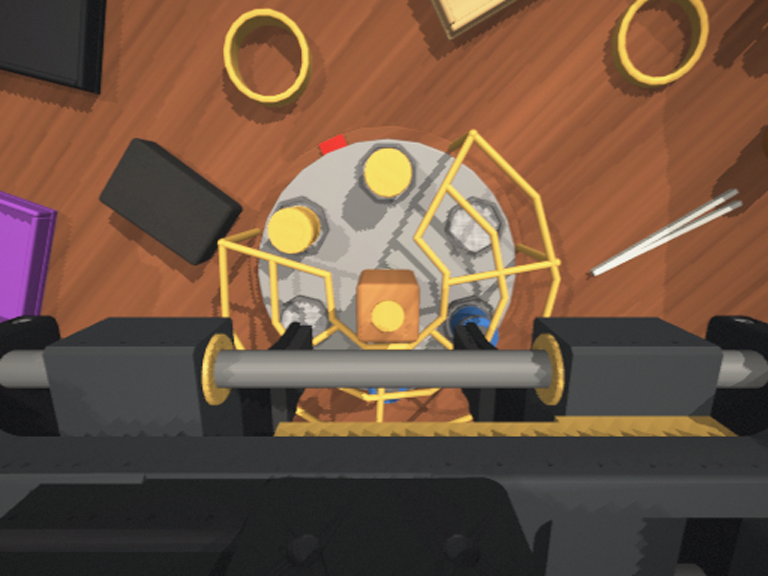

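The knob top is at row 211, col 258, and its flats line up with the jaws. Brass barrels are at (row 116, col 259) and (row 153, col 196), with the red tab at (row 97, col 222). So the barrel nearer the middle has to turn about 23° anticlockwise.

>>> {"method": "arm_command", "body": {"deltas": [0.002, 0.05, -0.001, 0, 0, 0, 0.002, 0.085, -0.001, 0, 0, 0, 0.002, 0.085, -0.001, 0, 0, 0]}}

```text
time: 13.25
ee_pos: [0.5682, -0.2427, 0.0999]
eef_rot: [-0.653, -0.267, 0.27, 0.656]
ft_force: [0.1, -0.5, 0.2]
width: 0.0608
```

>>> {"method": "arm_command", "body": {"deltas": [0, 0, 0, 0, 0, 0, 0, 0, 0, 0, 0, 0, 0, 0, 0, 0, 0, 0, 0, 0, 0, 0, 0, 0, 0, 0, 0, 0, -8, 0, 0, 0, 0, 0, -16, 0, 0, 0, 0, 0, -23, 0, 0, 0, 0, 0, -23, 0], "hand": 0.25, "grip_force": 25}}

```text
time: 14.25
ee_pos: [0.5691, -0.2471, 0.1037]
eef_rot: [0.588, 0.392, -0.393, -0.588]
ft_force: [-6.3, -3.2, 6.9]
width: 0.036
```

>>> {"method": "arm_command", "body": {"deltas": [0, 0, 0, 0, 0, 0, 0, 0, 0, 0, 0, 0, 0, 0, 0, 0, 0, 0, 0, -0.04, 0, 0, 0, 0, 0, -0.1, 0, 0, 0, 0, 0, -0.14, 0, 0, 0, 0, 0, -0.14, 0, 0, 0, 0], "hand": 0.7}}

```text
time: 15.12
ee_pos: [0.5716, -0.2457, 0.2461]
eef_rot: [0.589, 0.394, -0.391, -0.586]
ft_force: [0.1, 0.4, -1.2]
width: 0.0607
```

```bash
python3 - <<'E'
from h import *
st(); T=T_tool(); p=r.camera("wrist"); save(p,"w7.png",scale=1.5)
for b in r.boxes_of(p,"blank1"): 
    w=toworld(p,b["centre"],.05,T); v=w[:2]-AX; print(np.round(b["centre"]),round(b["conf"],2),w.round(4),np.degrees(np.arctan2(v[1],v[0])).round(1)%360,np.linalg.norm(v).round(4))
w=AX+.08*np.array([np.cos(WIN),np.sin(WIN)]); print(w,topix(p,[w[0],w[1],.066],T))
E
```

```text
t 15.12 pos [ 0.5716 -0.2457  0.2461] yaw 67.51 down [ 0.006 -0.001 -1.   ] F [ 0.1  0.4 -1.2] w 0.0607
[148. 199.] 0.67 [ 0.5091 -0.301   0.05  ] 222.4 0.082
[113. 250.] 0.59 [ 0.4946 -0.2213  0.05  ] 162.0 0.0789
[ 0.49578964 -0.21508533] [111.80127626 254.49044348]
```

View pics/w7.png

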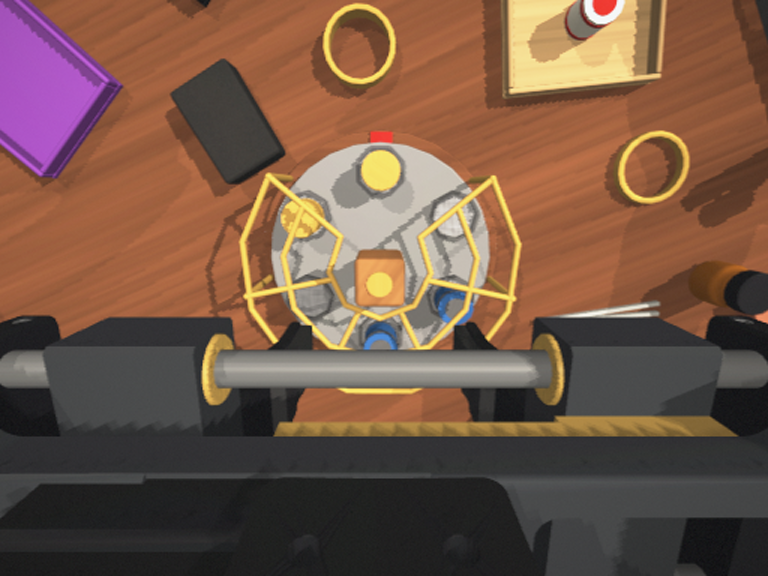

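```bash
python3 - <<'E'
from h import *
T=T_tool(); p=r.camera("wrist")
w=toworld(p,(113,253.5),.066,T); print(w)
w=(w[:2]+AX+.08*np.array([np.cos(WIN),np.sin(WIN)]))/2; print(w)
go([w[0],w[1],.12],67.5); go([w[0],w[1],.039],67.5)
E
```

```text
[ 0.49427454 -0.2155723   0.066     ]
[ 0.49503209 -0.21532881]
delta [-0.0015, 0.1214, 0.0801] rot [-0.1, 0.0, 0.0] rows>= 2.3
delta [-0.0015, 0.2024, 0.0799] rot [-0.1, 0.0, 0.0] rows>= 3.5
```

>>> {"method": "arm_command", "body": {"deltas": [-0.001, 0, 0.05, 0, 0, 0, -0.001, 0.03, 0.08, 0, 0, 0, -0.001, 0.09, 0.08, 0, 0, 0, -0.001, 0.15, 0.08, 0, 0, 0, -0.001, 0.19, 0.08, 0, 0, 0, -0.001, 0.207, 0.08, 0, 0, 0, -0.001, 0.207, 0.08, 0, 0, 0], "hand": 0.65}}

```text
time: 16.15
ee_pos: [0.4951, -0.2153, 0.0347]
eef_rot: [-0.587, -0.392, 0.393, 0.588]
ft_force: [-1.1, -0.2, 0.3]
width: 0.0564
```

>>> {"method": "arm_command", "body": {"deltas": [0, 0, 0, 0, 0, 0, 0, 0, 0, 0, 0, 0, 0, 0, 0, 0, 0, 0, 0, 0, 0, 0, 0, 0, 0, 0, 0, 0, 0, 0], "hand": 0.25, "grip_force": 20}}

```text
time: 16.77
ee_pos: [0.4963, -0.2155, 0.0362]
eef_rot: [0.588, 0.393, -0.393, -0.588]
ft_force: [-1.0, 1.2, 6.7]
width: 0.0315
```

>>> {"method": "arm_command", "body": {"deltas": [0, -0.03, 0, 0, 0, 0, 0, -0.09, 0, 0, 0, 0, 0, -0.15, 0, 0, 0, 0, 0, -0.15, 0, 0, 0, 0]}}

```text
time: 17.27
ee_pos: [0.4981, -0.2164, 0.1901]
eef_rot: [0.59, 0.395, -0.391, -0.586]
ft_force: [0.1, 0.4, -1.6]
width: 0.0318
```

```bash
python3 - <<'E'
from h import *
st(); n=fix(-.02,-.07); print(n)
T=T_tool(); p=r.camera("wrist"); save(p,"w8.png",scale=1.5)
go([n[0]-.03,n[1]-.02,.19],97.65)
E
```

```text
t 17.27 pos [ 0.4981 -0.2164  0.1901] yaw 67.5 down [ 0.008 -0.001 -1.   ] F [ 0.1  0.4 -1.6] w 0.0318
[0.520941   0.19619498]
delta [0.3598, -0.0029, 0.1553] rot [0.2, -30.1, 0.0] rows>= 6.3
```

View pics/w8.png

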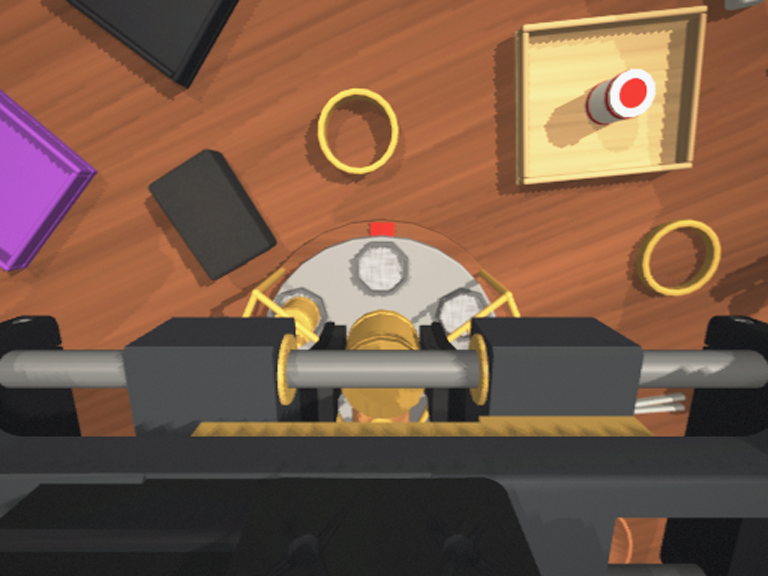

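```bash
python3 - <<'E'
from h import *
go([.5225,.196,.15],97.65)
E
```

```text
delta [0.3901, 0.0373, 0.1338] rot [0.2, -30.1, 0.0] rows>= 6.6
```

>>> {"method": "arm_command", "body": {"deltas": [0.39, 0.037, 0.134, 0, -30.1, 0, 0.39, 0.037, 0.134, 0, -30.1, 0, 0.39, 0.037, 0.134, 0, -30.1, 0, 0.39, 0.037, 0.134, 0, -30.1, 0, 0.39, 0.037, 0.134, 0, -30.1, 0, 0.39, 0.037, 0.134, 0, -30.1, 0, 0.39, 0.037, 0.134, 0, -30.1, 0, 0.39, 0.037, 0.134, 0, -30.1, 0]}}

```text
time: 18.32
ee_pos: [0.5192, 0.1997, 0.146]
eef_rot: [-0.463, -0.532, 0.534, 0.465]
ft_force: [0.5, -0.3, -2.2]
width: 0.0318
```

```bash
python3 - <<'E'
from h import *
st(); T=T_tool(); p=r.camera("wrist"); save(p,"w9.png",scale=1.5)
for y in (-.07,0,.07): print(topix(p,np.append(fix(-.02,y),.025),T))
go([.5225,.196,.032],97.65)
E
```

```text
t 18.32 pos [0.5192 0.1997 0.146 ] yaw 97.94 down [-0.004 -0.001 -1.   ] F [ 0.5 -0.3 -2.2] w 0.0318
[189.57458152 251.79671907]
[189.94258016 315.48890979]
[190.3104907  379.16585216]
delta [-0.0013, 0.1144, -0.0028] rot [-0.2, 0.1, -0.1] rows>= 1.8
```

View pics/w9.png

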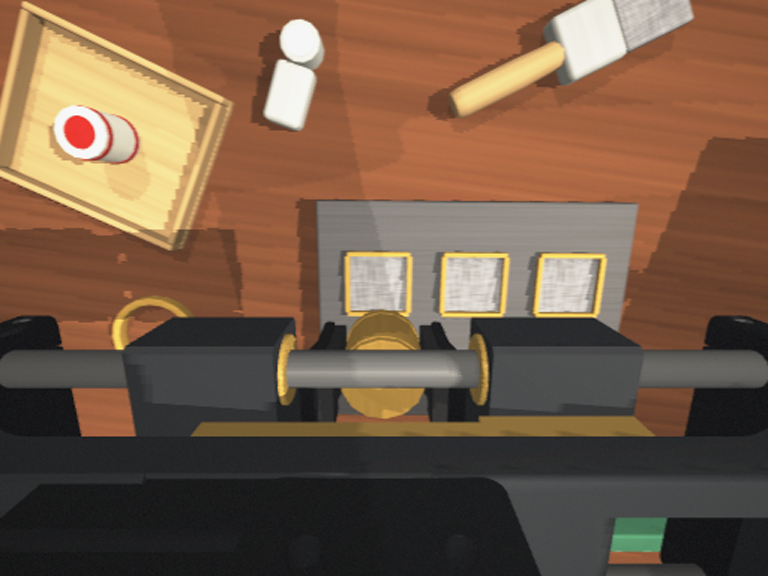

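```bash
python3 - <<'E'
from h import *
r.camera("top")
st(); go([.5212,.1962,.045],97.65); go([.5212,.1962,.0295],97.65)
E
```

```text
t 18.43 pos [0.5204 0.1955 0.1469] yaw 97.63 down [-0.002 -0.002 -1.   ] F [ 0.1 -0.7 -0.8] w 0.0313
delta [0.0007, 0.1019, -0.0011] rot [-0.1, -0.0, -0.1] rows>= 1.6
delta [0.0007, 0.1174, -0.0012] rot [-0.1, -0.0, -0.1] rows>= 1.9
```

>>> {"method": "arm_command", "body": {"deltas": [0.001, 0.05, -0.001, 0, 0, 0, 0.001, 0.09, -0.001, 0, 0, 0, 0.001, 0.102, -0.001, 0, 0, 0, 0.001, 0.102, -0.001, 0, 0, 0, 0.001, 0.11, -0.001, 0, 0, 0, 0.001, 0.117, -0.001, 0, 0, 0, 0.001, 0.117, -0.001, 0, 0, 0]}}

```text
time: 19.3
ee_pos: [0.5219, 0.1973, 0.0314]
eef_rot: [-0.466, -0.532, 0.532, 0.466]
ft_force: [-0.3, -0.1, -1.4]
width: 0.0314
```

```bash
python3 - <<'E'
from h import *
st(); go([.5212,.1962,.0295],97.65)
E
```

```text
t 19.3 pos [0.5219 0.1973 0.0314] yaw 97.61 down [-0. -0. -1.] F [-0.3 -0.1 -1.4] w 0.0314
delta [-0.001, 0.0019, 0.0009] rot [-0.0, -0.0, 0.0] rows>= 0.0
```

>>> {"method": "arm_command", "body": {"deltas": [-0.001, 0.003, 0.001, 0, 0, 0, -0.001, 0.003, 0.001, 0, 0, 0, -0.001, 0.003, 0.001, 0, 0, 0]}}

```text
time: 19.68
ee_pos: [0.5213, 0.1963, 0.0287]
eef_rot: [0.466, 0.532, -0.532, -0.466]
ft_force: [0.4, -0.4, -0.7]
width: 0.0315
```

>>> {"method": "arm_command", "body": {"deltas": [0, 0, 0, 0, 0, 0, 0, 0, 0, 0, 0, 0, 0, 0, 0, 0, 0, 0, 0, -0.04, 0, 0, 0, 0, 0, -0.1, 0, 0, 0, 0, 0, -0.15, 0, 0, 0, 0, 0, -0.17, 0.03, 0, 0, 0, 0, -0.17, 0.03, 0, 0, 0], "hand": 0.55}}

```text
time: 20.68
ee_pos: [0.4913, 0.1927, 0.2007]
eef_rot: [0.466, 0.533, -0.531, -0.465]
ft_force: [0.3, 1.0, -1.5]
width: 0.0477
```

```bash
python3 - <<'E'
from h import *
r.camera("top"); st(); T=T_tool(); p=r.camera("wrist"); save(p,"w10.png",scale=1.5)
for y in (-.07,0,.07): print(topix(p,np.append(fix(-.02,y),.058),T))
# knob now flats at 67.5
go([AX[0],AX[1],.2],67.5)
E
```

```text
t 20.73 pos [0.4915 0.1925 0.1994] yaw 97.63 down [ 0.002  0.001 -1.   ] F [-0.3  0.1 -0.9] w 0.0478
[208.12784612 254.79001243]
[208.14768599 313.16441153]
[208.16752346 371.53177654]
delta [-0.4445, -0.0017, -0.0194] rot [0.0, 30.1, 0.0] rows>= 7.1
```

View pics/w10.png

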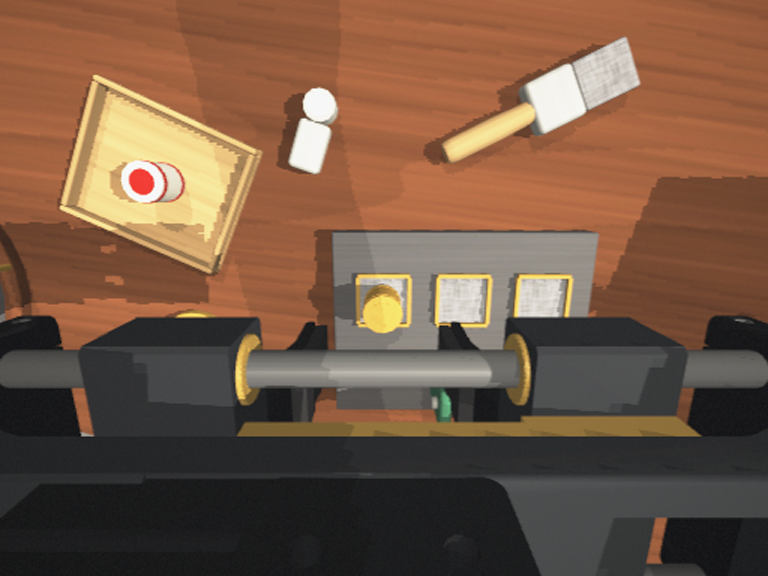

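The first brass barrel stands upright in nest 0 (top at row 207, col 255; predicted 208, 255). Back to the knob.

>>> {"method": "arm_command", "body": {"deltas": [-0.444, 0, -0.019, 0, 30, 0, -0.444, 0, -0.019, 0, 30, 0, -0.444, 0, -0.019, 0, 30, 0, -0.444, 0, -0.019, 0, 30, 0, -0.444, 0, -0.019, 0, 30, 0, -0.444, 0, -0.019, 0, 30, 0, -0.444, 0, -0.019, 0, 30, 0, -0.444, 0, -0.019, 0, 30, 0], "hand": 0.7}}

```text
time: 21.78
ee_pos: [0.5677, -0.2513, 0.1969]
eef_rot: [0.589, 0.39, -0.393, -0.589]
ft_force: [0.5, -0.3, -0.1]
width: 0.0609
```

>>> {"method": "arm_command", "body": {"deltas": [0, 0, 0, 0, 0, 0, 0, 0, 0, 0, 0, 0]}}

```text
time: 22.02
ee_pos: [0.5694, -0.2436, 0.1979]
eef_rot: [-0.587, -0.394, 0.394, 0.588]
ft_force: [0.9, 0.5, -0.4]
width: 0.0612
```

```bash
python3 - <<'E'
from h import *
st(); T=T_tool(); p=r.camera("wrist"); save(p,"w11.png",scale=1.5)
print(topix(p,[AX[0],AX[1],.135],T))
go([AX[0],AX[1],.1],67.5)
E
```

```text
t 22.02 pos [ 0.5694 -0.2436  0.1979] yaw 67.73 down [-0.001  0.001 -1.   ] F [ 0.9  0.5 -0.4] w 0.0612
[204.10113366 253.05801745]
delta [-0.002, 0.0982, -0.0011] rot [-0.0, 0.2, 0.0] rows>= 1.6
```

View pics/w11.png

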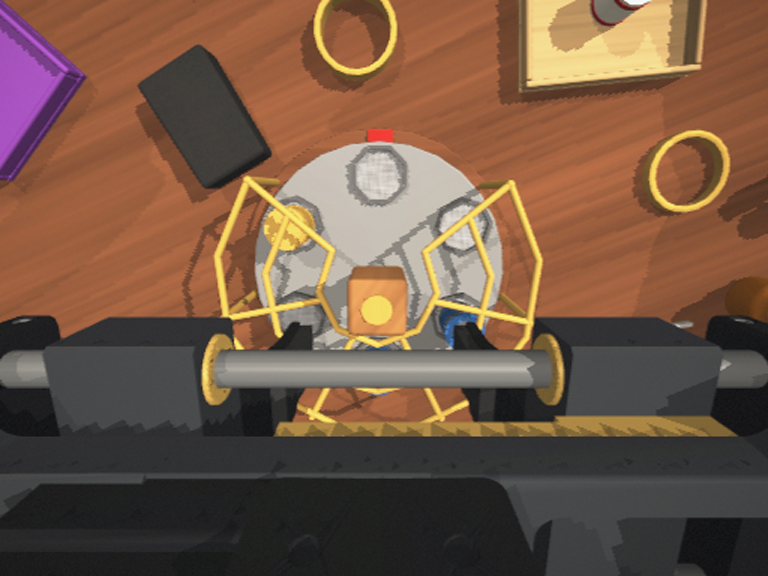

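>>> {"method": "arm_command", "body": {"deltas": [-0.003, 0.05, -0.001, 0, 0, 0, -0.003, 0.095, -0.001, 0, 0, 0, -0.003, 0.097, -0.001, 0, 0, 0, -0.003, 0.097, -0.001, 0, 0, 0]}}

```text
time: 22.58
ee_pos: [0.5698, -0.2482, 0.1033]
eef_rot: [0.588, 0.394, -0.393, -0.587]
ft_force: [-0.7, 0.1, 1.1]
width: 0.0608
```

>>> {"method": "arm_command", "body": {"deltas": [0, 0, 0, 0, 0, 0, 0, 0, 0, 0, 0, 0, 0, 0, 0, 0, 0, 0, 0, 0, 0, 0, 0, 0, 0, 0, 0, 0, 8, 0, 0, 0, 0, 0, 16, 0, 0, 0, 0, 0, 24, 0, 0, 0, 0, 0, 32, 0], "hand": 0.25, "grip_force": 25}}

```text
time: 23.58
ee_pos: [0.57, -0.247, 0.1022]
eef_rot: [-0.673, -0.216, 0.214, 0.674]
ft_force: [1.1, 5.5, 4.0]
width: 0.0362
```

>>> {"method": "arm_command", "body": {"deltas": [0, 0, 0, 0, 8, 0, 0, 0, 0, 0, 16, 0, 0, 0, 0, 0, 23, 0, 0, 0, 0, 0, 28, 0, 0, 0, 0, 0, 28, 0, 0, 0, 0, 0, 28, 0]}}

```text
time: 24.32
ee_pos: [0.5704, -0.2469, 0.1022]
eef_rot: [-0.705, -0.048, 0.047, 0.706]
ft_force: [1.8, 6.2, 4.5]
width: 0.0361
```

>>> {"method": "arm_command", "body": {"deltas": [0, 0, 0, 0, 0, 0, 0, 0, 0, 0, 0, 0, 0, 0, 0, 0, 0, 0, 0, -0.04, 0, 0, 0, 0, 0, -0.1, 0, 0, 0, 0, 0, -0.14, 0, 0, 0, 0, 0, -0.14, 0, 0, 0, 0, 0, -0.14, 0, 0, 0, 0], "hand": 0.65}}

```text
time: 25.32
ee_pos: [0.5685, -0.2484, 0.2406]
eef_rot: [-0.705, -0.047, 0.047, 0.706]
ft_force: [0.3, 0.4, -0.8]
width: 0.0565
```

```bash
python3 - <<'E'
from h import *
st(); T=T_tool(); p=r.camera("wrist"); save(p,"w12.png",scale=1.5)
w=AX+.08*np.array([np.cos(WIN),np.sin(WIN)]); print(w,topix(p,[w[0],w[1],.066],T))
go([w[0],w[1],.24],67.5)
E
```

```text
t 25.32 pos [ 0.5685 -0.2484  0.2406] yaw 7.6 down [-0.001  0.    -1.   ] F [ 0.3  0.4 -0.8] w 0.0565
[ 0.49578964 -0.21508533] [144.89003664 201.04620404]
delta [-0.0675, 0.0003, 0.0424] rot [-0.1, -59.9, -0.1] rows>= 5.6
```

View pics/w12.png

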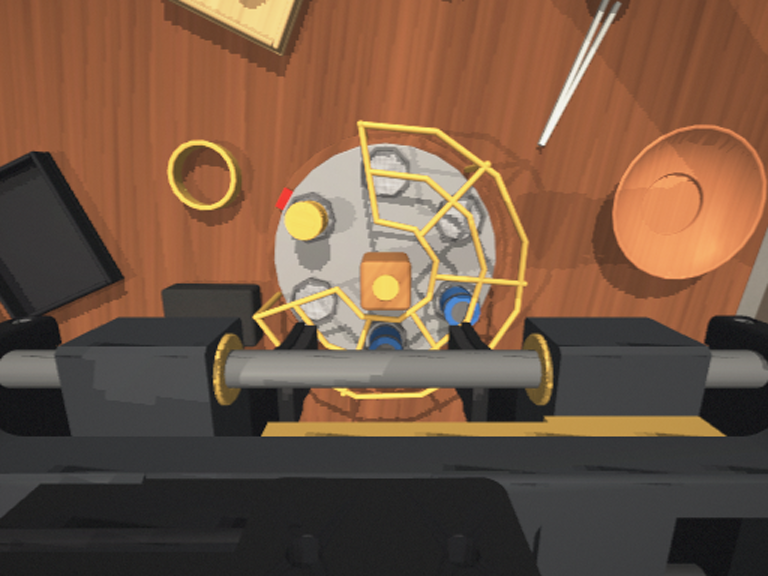

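>>> {"method": "arm_command", "body": {"deltas": [-0.067, 0, 0.042, 0, -60, 0, -0.067, 0, 0.042, 0, -60, 0, -0.067, 0, 0.042, 0, -60, 0, -0.067, 0, 0.042, 0, -60, 0, -0.067, 0, 0.042, 0, -60, 0, -0.067, 0, 0.042, 0, -60, 0, -0.067, 0, 0.042, 0, -60, 0, -0.067, 0, 0.042, 0, -60, 0]}}

```text
time: 26.38
ee_pos: [0.4966, -0.2156, 0.2409]
eef_rot: [-0.588, -0.392, 0.393, 0.588]
ft_force: [-1.4, -0.6, 0.7]
width: 0.0565
```

```bash
python3 - <<'E'
from h import *
r.camera("top"); r.camera("top");st(); T=T_tool(); p=r.camera("wrist"); save(p,"w13.png",scale=1.5)
w=AX+.08*np.array([np.cos(WIN),np.sin(WIN)]); print(w,topix(p,[w[0],w[1],.066],T))
go([w[0],w[1],.036],67.5)
E
```

```text
t 26.48 pos [ 0.4968 -0.2157  0.2412] yaw 67.51 down [-0.001  0.    -1.   ] F [-0.2  0.4  0.5] w 0.0569
[ 0.49578964 -0.21508533] [177.60336137 255.27561813]
delta [0.0002, 0.2053, 0.0011] rot [-0.0, 0.0, -0.0] rows>= 3.3
```

View pics/w13.png

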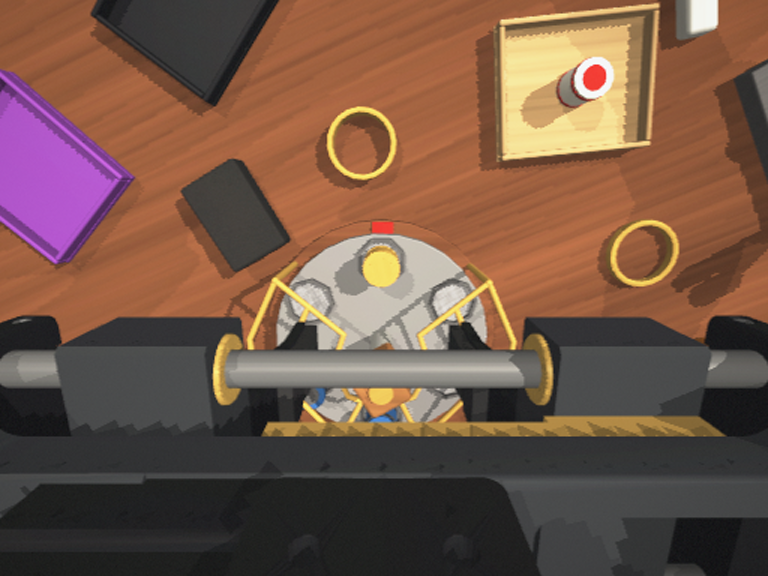

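The second brass barrel is at the window (row 179, col 254), in line with the red tab at col 255. Descending to grip it.

>>> {"method": "arm_command", "body": {"deltas": [-0.001, 0.06, 0, 0, 0, 0, -0.001, 0.12, 0, 0, 0, 0, -0.001, 0.17, 0, 0, 0, 0, -0.001, 0.195, 0, 0, 0, 0, -0.001, 0.205, 0, 0, 0, 0, -0.001, 0.205, 0, 0, 0, 0]}}

```text
time: 27.28
ee_pos: [0.4966, -0.2167, 0.0367]
eef_rot: [-0.588, -0.393, 0.393, 0.588]
ft_force: [-0.3, -0.9, -0.2]
width: 0.0563
```

>>> {"method": "arm_command", "body": {"deltas": [0, 0, 0, 0, 0, 0, 0, 0, 0, 0, 0, 0, 0, 0, 0, 0, 0, 0, 0, 0, 0, 0, 0, 0, 0, 0, 0, 0, 0, 0], "hand": 0.25, "grip_force": 20}}

```text
time: 27.9
ee_pos: [0.4968, -0.2167, 0.0369]
eef_rot: [0.588, 0.394, -0.393, -0.587]
ft_force: [-1.0, 1.0, 5.2]
width: 0.0317
```

>>> {"method": "arm_command", "body": {"deltas": [0, -0.03, 0, 0, 0, 0, 0, -0.09, 0, 0, 0, 0, 0, -0.15, 0, 0, 0, 0, 0, -0.15, 0, 0, 0, 0]}}

```text
time: 28.4
ee_pos: [0.4986, -0.2177, 0.1907]
eef_rot: [0.589, 0.395, -0.391, -0.586]
ft_force: [0.2, 0.2, -1.7]
width: 0.0318
```

```bash
python3 - <<'E'
from h import *
r.camera("top");st(); n=fix(-.02,.0); print(n)
go([n[0],n[1],.15],97.65)
E
```

```text
t 28.45 pos [ 0.4974 -0.2168  0.1879] yaw 67.62 down [ 0.003  0.    -1.   ] F [-0.8  0.5 -1.3] w 0.0312
[0.51162251 0.26557197]
delta [0.4515, 0.038, 0.1706] rot [0.2, -30.0, 0.0] rows>= 7.7
```

```bash
python3 - <<'E'
from h import *
n=fix(-.02,.07); print(n)
go([n[0],n[1],.16],97.65)
E
```

```text
[0.50230401 0.33494895]
delta [0.5121, 0.0279, 0.2056] rot [0.2, -30.0, 0.0] rows>= 8.8
```

>>> {"method": "arm_command", "body": {"deltas": [0.512, 0.028, 0.206, 0, -30, 0, 0.512, 0.028, 0.206, 0, -30, 0, 0.512, 0.028, 0.206, 0, -30, 0, 0.512, 0.028, 0.206, 0, -30, 0, 0.512, 0.028, 0.206, 0, -30, 0, 0.512, 0.028, 0.206, 0, -30, 0, 0.512, 0.028, 0.206, 0, -30, 0, 0.512, 0.028, 0.206, 0, -30, 0]}}

```text
time: 29.45
ee_pos: [0.4994, 0.2841, 0.1589]
eef_rot: [-0.465, -0.531, 0.533, 0.466]
ft_force: [0.7, 0.7, -1.1]
width: 0.0312
```

```bash
python3 - <<'E'
from h import *
n=fix(-.02,.07); st(); go([n[0],n[1],.15],97.65)
E
```

```text
t 29.45 pos [0.4994 0.2841 0.1589] yaw 97.6 down [-0.003 -0.001 -1.   ] F [ 0.7  0.7 -1.1] w 0.0312
delta [0.05, 0.0088, -0.0096] rot [-0.2, -0.0, -0.1] rows>= 0.8
```

>>> {"method": "arm_command", "body": {"deltas": [0.045, 0.01, -0.009, 0, 0, 0, 0.045, 0.01, -0.009, 0, 0, 0, 0.045, 0.01, -0.009, 0, 0, 0, 0.045, 0.01, -0.009, 0, 0, 0]}}

```text
time: 29.95
ee_pos: [0.5039, 0.3268, 0.1508]
eef_rot: [-0.466, -0.531, 0.532, 0.466]
ft_force: [-0.2, 0.2, -0.7]
width: 0.0317
```

```bash
python3 - <<'E'
from h import *
r.camera("top"); st(); T=T_tool(); p=r.camera("wrist"); save(p,"w14.png",scale=1.5)
for y in (-.07,0,.07): print(topix(p,np.append(fix(-.02,y),.025),T))
n=fix(-.02,.07); go([n[0],n[1],.0295],97.65)
E
```

```text
t 30.0 pos [0.504  0.327  0.1511] yaw 97.49 down [-0. -0. -1.] F [ 0.7 -0.8 -0.7] w 0.0313
[186.75907428 136.9932481 ]
[186.64813356 199.67929449]
[186.5371079  262.41333639]
delta [0.0078, 0.1218, 0.0007] rot [0.0, -0.1, 0.0] rows>= 2.0
```

View pics/w14.png

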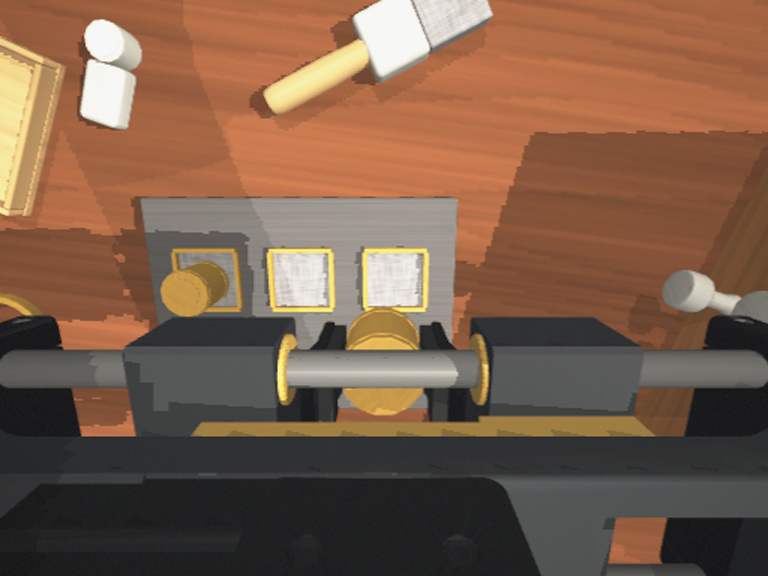

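>>> {"method": "arm_command", "body": {"deltas": [0.0085, 0.04, 0.001, 0, 0, 0, 0.0085, 0.08, 0.001, 0, 0, 0, 0.0085, 0.105, 0.001, 0, 0, 0, 0.0085, 0.105, 0.001, 0, 0, 0, 0.0085, 0.112, 0.001, 0, 0, 0, 0.0085, 0.119, 0.001, 0, 0, 0, 0.0085, 0.121, 0.001, 0, 0, 0, 0.0085, 0.121, 0.001, 0, 0, 0]}}

```text
time: 31.05
ee_pos: [0.5016, 0.3368, 0.0304]
eef_rot: [0.466, 0.532, -0.532, -0.466]
ft_force: [-0.4, 0.1, -1.6]
width: 0.0315
```

```bash
python3 - <<'E'
from h import *
n=fix(-.02,.07); st(); go([n[0],n[1],.0295],97.65)
E
```

```text
t 31.05 pos [0.5016 0.3368 0.0304] yaw 97.61 down [ 0.  0. -1.] F [-0.4  0.1 -1.6] w 0.0315
delta [-0.002, 0.0009, -0.0005] rot [0.0, -0.0, 0.0] rows>= 0.0
```

>>> {"method": "arm_command", "body": {"deltas": [-0.001, 0.001, 0, 0, 0, 0, -0.001, 0.001, 0, 0, 0, 0]}}

```text
time: 31.3
ee_pos: [0.5017, 0.3357, 0.0293]
eef_rot: [0.466, 0.532, -0.532, -0.466]
ft_force: [-0.2, 0.9, -1.5]
width: 0.0313
```

>>> {"method": "arm_command", "body": {"deltas": [0, 0, 0, 0, 0, 0, 0, 0, 0, 0, 0, 0, 0, 0, 0, 0, 0, 0, 0, -0.04, 0, 0, 0, 0, 0, -0.1, 0, 0, 0, 0, 0, -0.16, 0.02, 0, 0, 0, 0, -0.22, 0.05, 0, 0, 0, 0, -0.22, 0.07, 0, 0, 0], "hand": 0.55}}

```text
time: 32.3
ee_pos: [0.433, 0.3275, 0.254]
eef_rot: [0.466, 0.535, -0.529, -0.466]
ft_force: [-0.1, -0.2, -1.5]
width: 0.0478
```

```bash
python3 - <<'E'
from h import *
r.camera("top"); st(); T=T_tool(); p=r.camera("wrist"); save(p,"w15.png",scale=1.5); s=r.camera("side"); save(s,"s15.png",(100,300,180,380),3.5)
for y in (-.07,0,.07): print(topix(p,np.append(fix(-.02,y),.058),T))
E
```

```text
t 32.35 pos [0.4302 0.3275 0.2526] yaw 97.69 down [ 0.002  0.004 -1.   ] F [0.9 2.4 0.4] w 0.0477
[225.16899903 155.20449668]
[225.18392546 204.13492594]
[225.19883453 253.00844945]
```

View pics/w15.png

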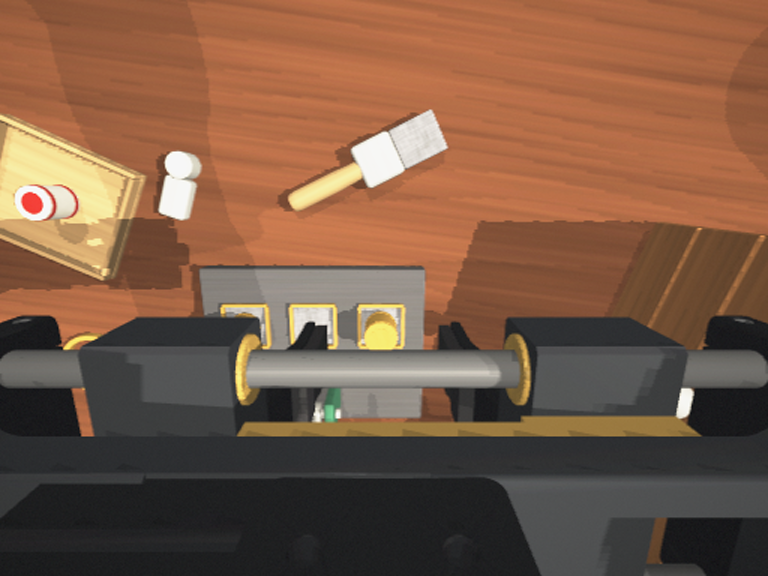

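View pics/s15.png

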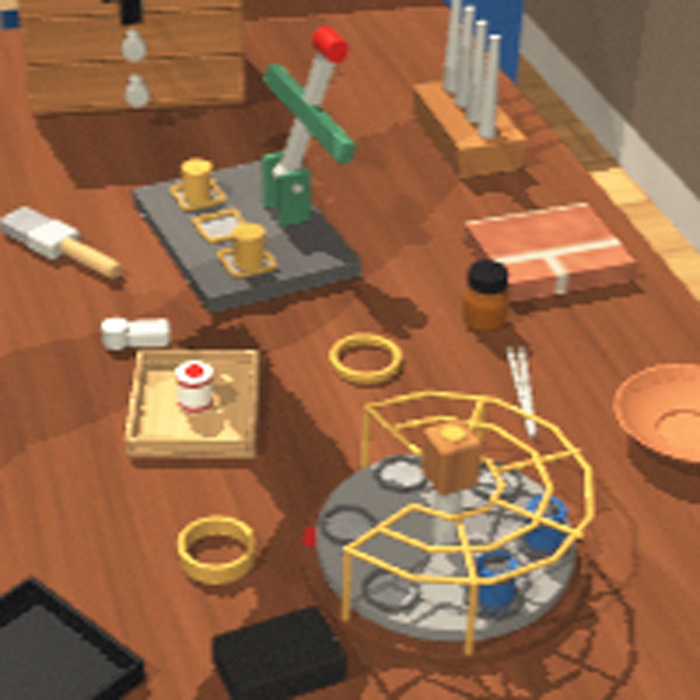

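Both brass barrels stand in nests 0 and 2. The tray has been knocked a few centimetres aside, but the white barrel still stands inside it. Four carousel pockets are empty and two hold blue barrels. Next is the clamp handle.

```bash
python3 - <<'E'
from h import *
s=r.camera("side")
for a in (1.8,1.85,1.9): print(a,topix(s,handle(a)),handle(a))
print([(b["centre"],b["conf"]) for b in r.boxes_of(s,"clamp_handle")])
st(); h=handle(1.9); go([h[0],h[1],.31],97.65)
E
```

```text
1.8 [111.80089543 270.5027191 ] [0.61973198 0.28009288 0.21207714]
1.85 [111.91323882 272.36828669] [0.6269256  0.28105911 0.21019128]
1.9 [112.12350147 274.19799912] [0.63401682 0.28201158 0.20794501]
[([132.1, 268.2], 0.94)]
t 32.55 pos [0.4325 0.3263 0.2487] yaw 97.6 down [-0.    -0.001 -1.   ] F [-0.3  0.4 -0.2] w 0.0475
delta [-0.0705, -0.0614, -0.1938] rot [-0.0, -0.1, -0.0] rows>= 3.4
```

Prediction at 1.9 rad is (112, 274), and I see the red grip at (113, 274).

>>> {"method": "arm_command", "body": {"deltas": [0, -0.06, 0, 0, 0, 0, -0.03, -0.061, -0.05, 0, 0, 0, -0.05, -0.061, -0.1, 0, 0, 0, -0.07, -0.061, -0.16, 0, 0, 0, -0.07, -0.061, -0.194, 0, 0, 0, -0.07, -0.061, -0.194, 0, 0, 0, -0.07, -0.061, -0.194, 0, 0, 0], "hand": 0.7}}

```text
time: 33.42
ee_pos: [0.6338, 0.2826, 0.3092]
eef_rot: [-0.466, -0.531, 0.533, 0.466]
ft_force: [-0.5, -0.5, -0.3]
width: 0.061
```

```bash
python3 - <<'E'
from h import *
r.camera("top"); st(); T=T_tool(); p=r.camera("wrist"); save(p,"w16.png",scale=1.5)
h=handle(1.9); print(topix(p,h,T)); go([h[0],h[1],.194],97.65)
E
```

```text
t 33.48 pos [0.6334 0.2829 0.3099] yaw 97.62 down [-0.001 -0.    -1.   ] F [-0.5 -0.7  0.1] w 0.061
[192.83356516 254.22012456]
delta [-0.0012, 0.1164, -0.0006] rot [-0.0, -0.0, 0.0] rows>= 1.9
```

View pics/w16.png

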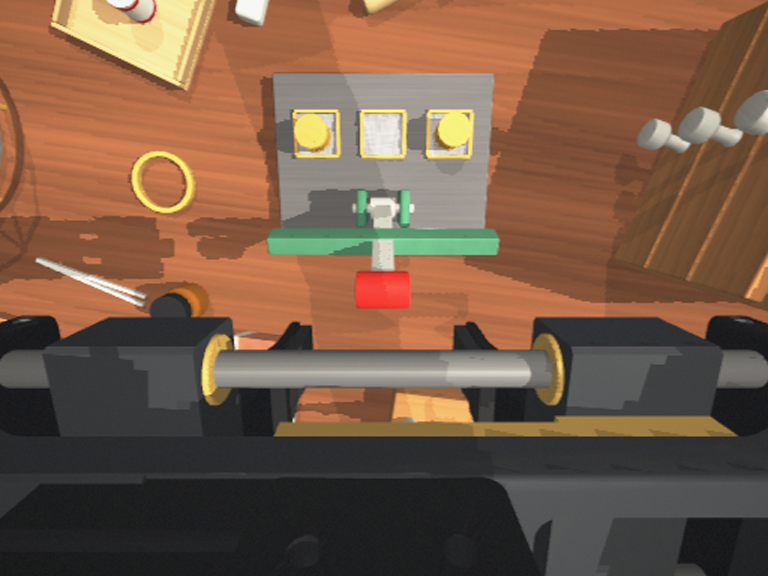

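The red grip is centred at row 193, col 255 (predicted 193, 254). Descending to pinch it.

>>> {"method": "arm_command", "body": {"deltas": [-0.001, 0.05, -0.001, 0, 0, 0, -0.001, 0.1, -0.001, 0, 0, 0, -0.001, 0.116, -0.001, 0, 0, 0, -0.001, 0.116, -0.001, 0, 0, 0, -0.001, 0.116, -0.001, 0, 0, 0]}}

```text
time: 34.15
ee_pos: [0.6359, 0.2824, 0.1969]
eef_rot: [0.466, 0.533, -0.531, -0.465]
ft_force: [0.4, -0.7, 1.3]
width: 0.0607
```

>>> {"method": "arm_command", "body": {"deltas": [0, 0, 0, 0, 0, 0, 0, 0, 0, 0, 0, 0, 0, 0, 0, 0, 0, 0, 0, 0, 0, 0, 0, 0, 0, 0, 0, 0, 0, 0], "hand": 0.3, "grip_force": 30}}

```text
time: 34.78
ee_pos: [0.6349, 0.2829, 0.1945]
eef_rot: [0.465, 0.533, -0.532, -0.466]
ft_force: [0.0, 4.5, 1.2]
width: 0.0359
```

```bash
python3 - <<'E'
from h import *
st()
for a0,a1 in ((1.9,1.1),(1.1,.3),(.3,0)):
    h0=handle(a0); print(a0)
    for a in np.arange(a0-.1,a1-.01,-.1):
        d=handle(a)-h0; print(round(a,1), "y",(-d[2]).round(3),"z",(-(d[:2]@FX)).round(3))
E
```

```text
t 34.77 pos [0.6349 0.2829 0.1945] yaw 97.65 down [ 0.001  0.001 -1.   ] F [0.  4.5 1.2] w 0.0359
1.9
1.8 y -0.004 z 0.014
1.7 y -0.007 z 0.029
1.6 y -0.008 z 0.044
1.5 y -0.008 z 0.059
1.4 y -0.006 z 0.074
1.3 y -0.003 z 0.089
1.2 y 0.002 z 0.103
1.1 y 0.008 z 0.117
1.1
1.0 y 0.007 z 0.013
0.9 y 0.016 z 0.025
0.8 y 0.026 z 0.036
0.7 y 0.037 z 0.047
0.6 y 0.049 z 0.056
0.5 y 0.062 z 0.064
0.4 y 0.075 z 0.07
0.3 y 0.089 z 0.075
0.3
0.2 y 0.015 z 0.004
0.1 y 0.029 z 0.006
-0.0 y 0.044 z 0.007
```

>>> {"method": "arm_command", "body": {"deltas": [0, -0.004, 0.014, 0, 0, 0, 0, -0.007, 0.029, 0, 0, 0, 0, -0.008, 0.044, 0, 0, 0, 0, -0.008, 0.059, 0, 0, 0, 0, -0.006, 0.074, 0, 0, 0, 0, -0.003, 0.089, 0, 0, 0, 0, 0.002, 0.103, 0, 0, 0, 0, 0.008, 0.117, 0, 0, 0]}}

```text
time: 35.78
ee_pos: [0.5193, 0.2677, 0.1872]
eef_rot: [0.466, 0.534, -0.531, -0.465]
ft_force: [1.9, 7.1, -0.7]
width: 0.0358
```

>>> {"method": "arm_command", "body": {"deltas": [0, 0.007, 0.013, 0, 0, 0, 0, 0.016, 0.025, 0, 0, 0, 0, 0.026, 0.036, 0, 0, 0, 0, 0.037, 0.047, 0, 0, 0, 0, 0.049, 0.056, 0, 0, 0, 0, 0.062, 0.064, 0, 0, 0, 0, 0.075, 0.07, 0, 0, 0, 0, 0.089, 0.075, 0, 0, 0]}}

```text
time: 36.78
ee_pos: [0.4437, 0.2577, 0.0971]
eef_rot: [0.465, 0.533, -0.532, -0.466]
ft_force: [-2.2, 6.7, 1.2]
width: 0.0354
```

```bash
python3 - <<'E'
from h import *
st(); s=r.camera("side"); save(s,"s17.png",(100,220,180,300),5); print(handle(.3), handle(0))
E
```

```text
t 36.77 pos [0.4437 0.2577 0.0971] yaw 97.67 down [-0.001  0.002 -1.   ] F [-2.2  6.7  1.2] w 0.0354
[0.44392992 0.25647972 0.11032803] [0.43729003 0.25558787 0.066     ]
```

View pics/s17.png

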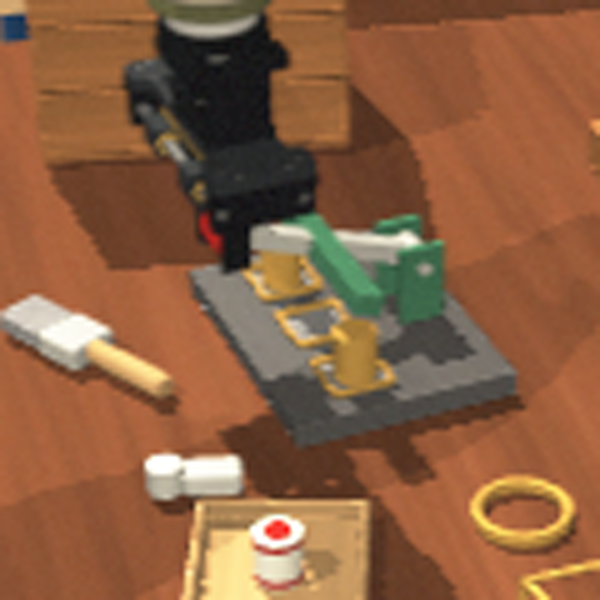

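>>> {"method": "arm_command", "body": {"deltas": [0, 0.008, 0.002, 0, 0, 0, 0, 0.015, 0.004, 0, 0, 0, 0, 0.022, 0.005, 0, 0, 0, 0, 0.029, 0.006, 0, 0, 0, 0, 0.035, 0.0065, 0, 0, 0, 0, 0.04, 0.007, 0, 0, 0, 0, 0.043, 0.007, 0, 0, 0, 0, 0.043, 0.007, 0, 0, 0]}}

```text
time: 37.83
ee_pos: [0.437, 0.2568, 0.0541]
eef_rot: [0.465, 0.533, -0.532, -0.466]
ft_force: [-3.2, 6.6, -1.1]
width: 0.036
```

>>> {"method": "arm_command", "body": {"deltas": [0, 0.001, 0, 0, 0, 0, 0, 0.001, 0, 0, 0, 0]}}

```text
time: 38.08
ee_pos: [0.437, 0.2568, 0.0532]
eef_rot: [0.465, 0.533, -0.532, -0.466]
ft_force: [-3.1, 5.7, -1.4]
width: 0.0356
```

>>> {"method": "arm_command", "body": {"deltas": [0, 0, 0, 0, 0, 0, 0, 0, 0, 0, 0, 0, 0, 0, 0, 0, 0, 0, 0, -0.03, 0, 0, 0, 0, 0, -0.08, 0.01, 0, 0, 0, 0, -0.14, 0.04, 0, 0, 0, 0, -0.18, 0.06, 0, 0, 0, 0, -0.18, 0.06, 0, 0, 0], "hand": 0.7}}

```text
time: 39.08
ee_pos: [0.3786, 0.2486, 0.2367]
eef_rot: [0.465, 0.535, -0.53, -0.466]
ft_force: [0.4, -0.2, -0.6]
width: 0.061
```

```bash
python3 - <<'E'
from h import *
r.camera("top"); st(); T=T_tool(); p=r.camera("wrist"); save(p,"w18.png",scale=1.5)
s=r.camera("side"); save(s,"s18.png",(120,290,180,370),4)
for a in (0,.05,.1): print(a,"handle side",topix(s,handle(a)),"wrist",topix(p,handle(a),T))
g=s["image"].astype(int); m=(g[...,0]>150)&(g[...,1]<60)&(g[...,2]<60); m[:, :220]=0; m[180:]=0; ys,xs=np.nonzero(m); print("red",ys.mean(),xs.mean(),len(ys))
t=r.camera("top"); save(t,"t18.png",(110,260,90,370),2.8)
E
```

```text
t 39.12 pos [0.3785 0.248  0.2346] yaw 97.63 down [ 0.002  0.003 -1.   ] F [ 0.3  0.4 -0.5] w 0.061
0 handle side [158.3686242 223.3437477] wrist [223.06446522 254.59894099]
0.05 handle side [156.5695754  223.28913725] wrist [225.27026734 254.60198701]
0.1 handle side [154.74320209 223.33331232] wrist [227.84057057 254.60512545]
red 159.42857142857142 223.42857142857142 42
```

View pics/s18.png

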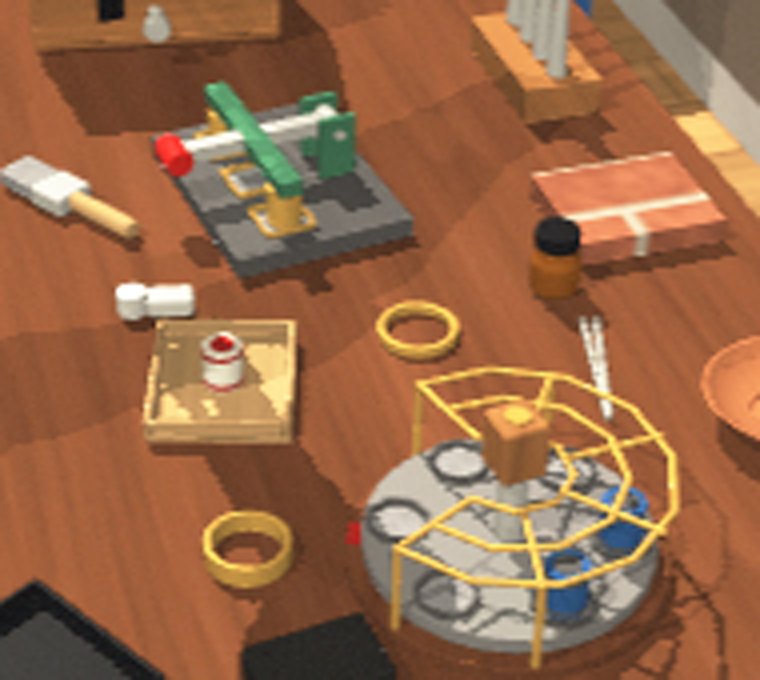

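View pics/w18.png

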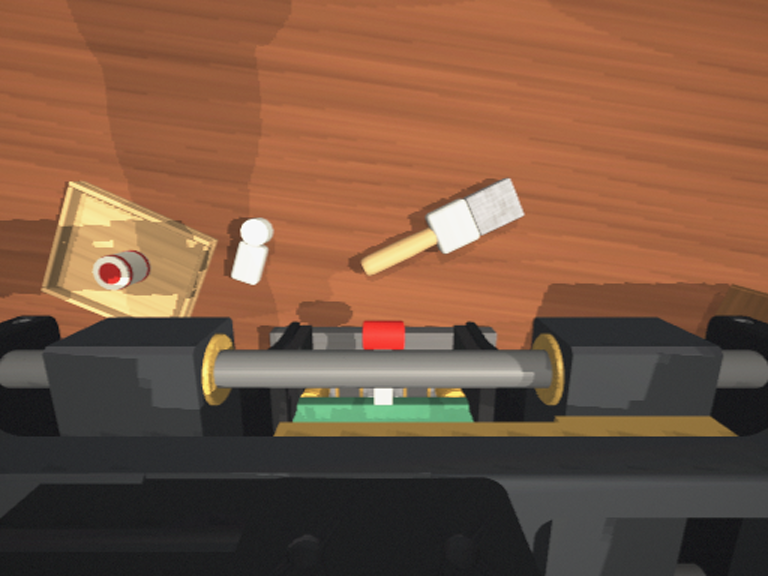

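View pics/t18.png

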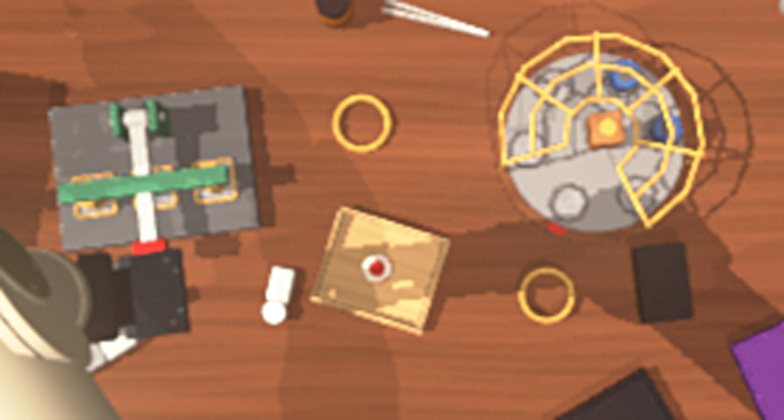

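The clamp is back at its starting level position. In the side picture the grip is at about (159, 223), the same as at the start. The white barrel is in the tray, both blue barrels stand and the jar is upright, so I'm handing in.

```bash
python3 - <<'E'
from h import *
st(); print(r.close_job())
E
```

```text
t 39.27 pos [0.3781 0.2471 0.232 ] yaw 97.58 down [-0.001 -0.001 -1.   ] F [-0.6 -0.4  0.4] w 0.0613
the job is handed in; nothing more can be done
None
```

The job is done and was handed in at about 39 s; the interface gave no verdict.

**What I did:** I swung the clamp back to its stop. I moved the one white barrel present from nest 1 into the light wood tray. I then turned the carousel by its knob twice, about +23° and −60°. That let me lift the two brass barrels present out through the window and stand them in nests 0 and 2. Last, I swung the clamp down and let go at level.

**Last checks, from the side, top and wrist pictures:**
- **Brass barrels:** before the clamp came down, both stood upright in their nests. The one in nest 0 was measured about 1 px from the nest centre. After the clamp came down, the bar hides most of both barrels. The clamp's angle is right for the bar resting on them.
- **Clamp:** the red grip is within about 1 px of the position predicted for level, and matches where it started.
- **White barrel:** it stands inside the tray. The tray was knocked a few centimetres aside during the run, but the barrel moved with it, so nothing needed mending.
- **Others:** both blue barrels stand in their pockets, the flux jar is upright, and the gripper is clear of everything.

No check failed. One early wrist measurement put the nests about 2.5 mm off my first estimate. I took it while the arm was still settling, and later pictures agreed with the first estimate.

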